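# Brace a painting panel and weight the joints

## Task

Fit the cross-braces to the back of the painting panel for gluing: lay the long brace inside the rim, notch up, midway between the two long rails and parallel to them, then drop the short brace across its middle so that the two notches lock and both lie flat on the panel with their tops level with the rim. Then weight the joints from the middle outwards: stand the big gesso pot on the crossing first, and only after that the two small jars, one at each end of the long brace, centred over the line where the brace meets the short rail. Leave everything released and upright, and do not disturb the sanding block, the roll of tape or the stapler.

Things in the scene. Friction and masses are not known exactly. Their poses are not given: they have to be found in the camera images.
- panel: Back of a wooden painting panel, fixed face down on the table: plywood 190 (x) x 240 (y) x 5 mm with a rim of pale rails 18 mm wide, 22 mm high (tops at 27 mm); inside 154 (x) x 204 (y) mm. Pencil ticks on the rails mark the braces. Origin: centre of underside; y along the long side, z up. Crossing over the origin; end joints (brace to short rail) at x = 0, y = +102 and -102 mm.
- long_brace: Longer of two wooden bars of dark wood, 197 (y) x 18 (x) x 22 mm, same when turned half round. In the middle of its top a notch 23 mm wide, 12 mm deep with eased mouth; lower end edges eased 3 mm. Origin: centre of underside; y along it, z up. 40 to 75 g. 3.5 mm of play at each end between the short rails.
- short_brace: Shorter bar, 147 (y) x 18 (x) x 22 mm, same wood, same when turned half round, lying right way up: its notch (23 mm wide, 12 mm deep, eased) is in the middle of its underside, its top plain. Origin: centre of underside, in the notch mouth; y along it, z up. 30 to 55 g. Notch in notch there is 2.5 mm of play each way, both bars lie flat on the plywood and tops are level with the rim.
- gesso_pot: Gesso pot, the largest of the three round containers: white and blue with a black lid that is fixed on, 68 mm across and 85 mm high. Origin: centre of its underside, z up. Turning about z does not matter. 0.25 to 0.46 kg.
- small_pot: Small plain grey lidded pot, 52 mm across and 50 mm high (the lowest of the three containers; lid fixed, 49 mm across and 7 mm high). One of the two small jars. Origin: centre of its underside, z up.
- medium_jar: Small amber jar of painting medium, 48 mm across and 66 mm high (lid fixed, 46 mm across and 9 mm high). The other of the two small jars. Origin: centre of its underside, z up.
- sanding_block: Brown cork sanding block, 41 x 71 x 21 mm, left alone. Origin: centre of its underside; y along its length.
- tape_roll: Roll of masking tape lying flat, 104 mm across and 25 mm high, left alone. Origin: centre of its underside.
- stapler: Black desk stapler, 30 x 131 x 41 mm, standing on the table, left alone. Origin: centre of its underside; y along its length.
Mind the look-alikes: they are no part of the job. There is more than one size of the medium_jar; the one meant has the size given above.

How it is judged:
By the outcome, as a careful person would: the job done as asked, in the order asked, and still so for the second after the job is handed in, with the robot touching nothing.
It also fails if it takes over 128 s, if anything falls off the work surface, if the arm or the gripper's body presses on something with over 40 N, if the wrist force passes 120 N, or if a joint passes its speed limit or range.

## Robot

A 7-joint arm with a two-finger parallel gripper is mounted at the origin on a cart in front of the work surface, level with it; the furniture and walls round the work are solid. World frame = base frame: x ahead of the robot, y to its left, z up, the work surface at z = 0. Lengths are in m, angles in rad, forces in N, time in s.
With the tool pointing down it reaches from about 0.425 to 0.875 m from the base axis. Payload 8.4 kg.
Tool frame: the origin (TCP) lies between the finger pads; the fingertips stand 19 mm ahead of it and the grasp point (between the pads) is the TCP; z points along the fingers, y is the line along which they close (so a half turn about z gives the same grasp; the last joint's range is limited). The gripper opens to 85 mm and grips with 20 to 120 N. Pads are 22 mm wide; open, the fingers measure 114 mm over their backs; the gripper's body (76 mm by 85 mm) begins 54 mm behind the grasp point. The pads swing forward as they close: fully open they stand 13 mm farther back than shut.
Start: joints at [-1.387, 0.333, 0.04, 1.465, -0.013, 1.343, -0.059], TCP at [0.181, 0.624, 0.25] pointing down, gripper open.
Joint ranges: [-2.58, 2.58], [-0.38, 2.09], [-1.3, 1.39], [0.25, 2.4], [-1.5, 4.64], [0.08, 2.09], [-2.65, 2.65]. Speed limits (rad/s): [2.22, 2.22, 2.79, 2.79, 3.14, 3.14, 3.14].

## Interface

Orientations are given as a rotation vector (axis times angle).
In Python, from bench import telemetry, imaging, ticket gives the robot as it stands. The module is installed in compiled form; this text tells all that it offers.
- The arm moves only by the tool play_rows, never from a script. Its argument "motion" is a list of rows, each an object of numbers: "claw": the closure, from -1 (fully open) to 1 (shut), so that 0 is half open; "tx", "ty", "tz": the shift along the tool's x, y, z in units of 60 mm (1.0 is 60 mm); "turn": the turn about the tool's z in degrees. In form: [{"claw": .., "tx": .., "ty": .., "tz": .., "turn": ..}, ...]. A call has 1 to 20 rows; each row shifts and turns the commanded pose from where the row before left it, along the tool's axes as they then stand; what a row does not reach is not made up. A row lasts 1/8 s, in which the tool goes at most 62.5 mm and 10.7 degrees, less where a joint would pass 70% of its speed; a pose out of reach is approached as far as the arm can. A call is refused whole if a number of a shift passes 1 or a number of a turn 10.7, either way. A call with a gripper value outside its range is refused whole. The fingers move at their own pace and stop on an object; the grip force is fixed at half the most. Time passes only in rows, so rows that do not move let the fingers close. It gives the time, the measured TCP pose, the force, the opening and the grip force at its end, in the units of the state.
- telemetry.read_state(): the state, without advancing time (a new reading comes with each control period).
- imaging.get_image(name): name is "side" or "top" or "wrist"; returns a dict with "img" (420x560x3 uint8, blue, green, red), "fovy" (degrees; the focal length in pixels is half the picture's height over the tangent of half this angle, whatever the lens; pixels are square), "cx", "cy" (the principal point, pixels), "distortion" ([k1, k2, p1, p2, k3] as OpenCV has them; the pictures are not rectified), "extrinsics" (4x4, takes a point from camera to world coordinates); the wrist camera has in their place "tool_from_camera" (4x4, takes a point from camera to tool coordinates, whose origin is the TCP and whose axes are the flange's). Camera axes: x right, y up, looking along -z (the intrinsics and any distortion apply to the point x, -y, -z); pixel columns grow to the right and rows downward; lengths in m; the calibration is good to about 2 mm. A picture is of the moment at which its call begins: read the wrist's pose just before it. There is no depth.
- ticket.sign_off(): hands the job in; it is judged then, once.
The state is a dict: "clock": time; "qpos": joint angles; "joint_velocities": joint speeds; "tau": joint torques, N m; "tool_pos": TCP position; "tcp_rot": TCP orientation; "ft_force": force on the tool from outside, world axes, zero at the start; "torque": the same for the moment, N m; "finger_gap": opening from 0.0 (shut) to 1.0 (fully open); "gripper_force": force on a finger pad.
Only numpy, scipy, OpenCV 4.12 (cv2) and the standard library are available. Lean on these libraries where they do the work, as an engineer would, in place of code of your own. Each camera call takes 0.05 s, during which the arm holds its last target. There are 200 camera calls.

## Working session

There is one attempt and no reset: what is moved stays moved. The work goes in short steps, Python scripts to look and compute and a tool call to move; the robot and the scene stay as the last step left them, time stands still between calls to the robot, and variables do not carry over. Pictures are saved under pics/ and viewed, at most 14 in all, crops included, and the job is handed in when it is done.

Besides the shell and the picture viewer there is one more tool, called after ">>>" as name(argument=value, ...), one argument or row to a line, values as JSON. play_rows: Moves the arm, as the interface text tells. Its arguments: {"type":"object","properties":{"motion":{"type":"array","items":{"type":"object","properties":{"claw":{"type":"number"},"tx":{"type":"number"},"ty":{"type":"number"},"tz":{"type":"number"},"turn":{"type":"number"}}}}},"required":["motion"]}

```bash
mkdir -p pics; cat > h.py <<'E'
import numpy as np, cv2
from scipy.spatial.transform import Rotation as R
from bench import telemetry, imaging, ticket
def grab(n,name=None):
    s=telemetry.read_state(); d=imaging.get_image(n)
    im=d['img']; f=im.shape[0]/2/np.tan(np.radians(d['fovy'])/2)
    d['K']=np.array([[f,0,d['cx']],[0,f,d['cy']],[0,0,1.]]); d['D']=np.array(d['distortion'],float)
    if n=='wrist':
        T=np.eye(4);T[:3,:3]=R.from_rotvec(s['tcp_rot']).as_matrix();T[:3,3]=s['tool_pos']
        d['T']=T@np.array(d['tool_from_camera'])
    else: d['T']=np.array(d['extrinsics'])
    if name: cv2.imwrite(f'pics/{name}.png',im)
    return d
def px(d,uv,z):
    p=cv2.undistortPoints(np.array(uv,float).reshape(-1,1,2),d['K'],d['D']).reshape(-1,2)
    v=np.c_[p[:,0],-p[:,1],-np.ones(len(p))]@d['T'][:3,:3].T; o=d['T'][:3,3]
    return o+v*((z-o[2])/v[:,2])[:,None]
def proj(d,P):
    P=np.atleast_2d(P); q=(P-d['T'][:3,3])@d['T'][:3,:3]; q=q*[1,-1,-1]
    return cv2.projectPoints(q.reshape(-1,1,3),np.zeros(3),np.zeros(3),d['K'],d['D'])[0].reshape(-1,2)
E
python3 - <<'E'
from h import *
for n in ('top','side','wrist'):
    d=grab(n,n+'0'); print(n,d['fovy'],d['cx'],d['cy'],d['D'],d['T'].round(3).tolist())
s=telemetry.read_state(); print(s['tcp_rot'],s['tool_pos'],s['finger_gap'],s['ft_force'])
E
```

```text
top 46.817456376906186 273.87133886681085 208.2357360659962 [-0.06659902  0.          0.          0.          0.        ] [[0.0, 0.981, -0.193, 0.277], [-1.0, -0.003, -0.017, -0.072], [-0.018, 0.193, 0.981, 1.365], [0.0, 0.0, 0.0, 1.0]]
side 53.90783083673554 283.6785423144093 210.9460364927412 [-0.00028127  0.          0.          0.          0.        ] [[1.0, 0.012, -0.028, 0.468], [-0.03, 0.594, -0.804, -1.198], [0.007, 0.805, 0.594, 0.906], [0.0, 0.0, 0.0, 1.0]]
wrist 60.46816268682057 277.4581922124583 214.00548333738357 [-0.05575546  0.          0.          0.          0.        ] [[0.279, -0.908, -0.312, 0.1], [0.96, 0.263, 0.092, 0.647], [-0.002, -0.325, 0.946, 0.374], [0.0, 0.0, 0.0, 1.0]]
[-4.42848688e-01 -3.11010754e+00  1.94514002e-03] [0.18131922 0.62385475 0.24962513] 1.0017791218707384 [-0.50192747  0.87535727 -0.80124463]
```

View pics/top0.png

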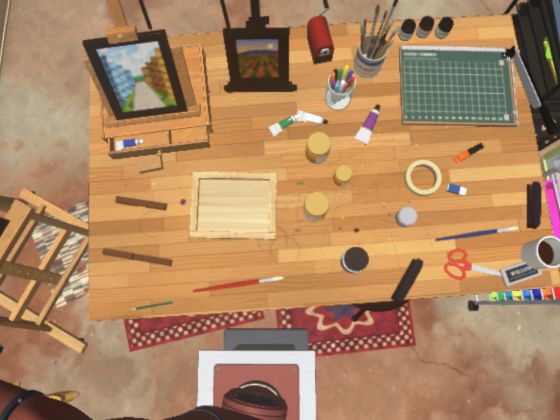

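View pics/side0.png

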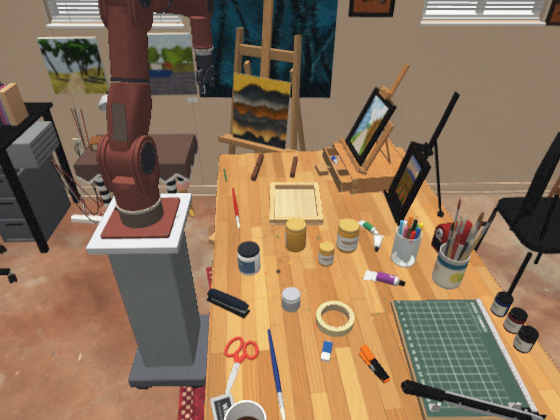

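The top view shows the panel at (233,205), the braces at (141,203) and (137,256), the gesso pot at (355,260) and the grey pot at (406,216). There are three amber candidates at (318,147), (343,175) and (316,206). In the side view they are at (347,235), (326,254) and (296,234).

I'll measure the sizes and enlarge the candidates.

```bash
python3 - <<'E'
from h import *
t=cv2.imread('pics/top0.png'); s=cv2.imread('pics/side0.png')
a=cv2.resize(t[130:290,90:290],None,fx=3,fy=3,interpolation=cv2.INTER_CUBIC)[:, :]
cv2.imwrite('pics/cA.png',a)
b=cv2.resize(t[125:285,290:440],(400,427),interpolation=cv2.INTER_CUBIC)
c=cv2.resize(s[205:325,220:370],(400,320),interpolation=cv2.INTER_CUBIC)
o=np.zeros((427,800,3),np.uint8);o[:,:400]=b;o[:320,400:]=c
cv2.imwrite('pics/cB.png',o)
E
```

```text
(no output)
```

View pics/cA.png

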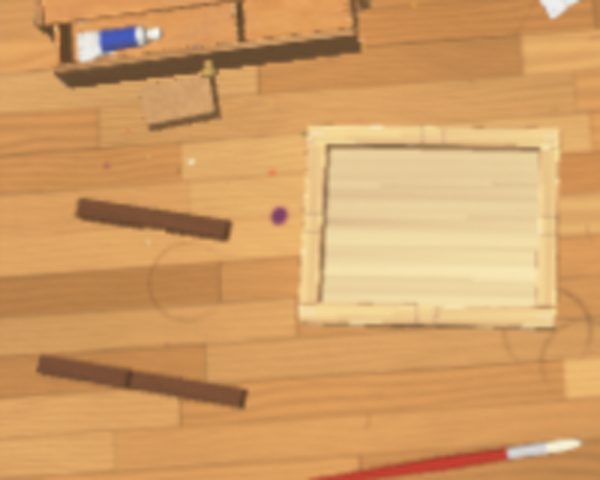

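View pics/cB.png

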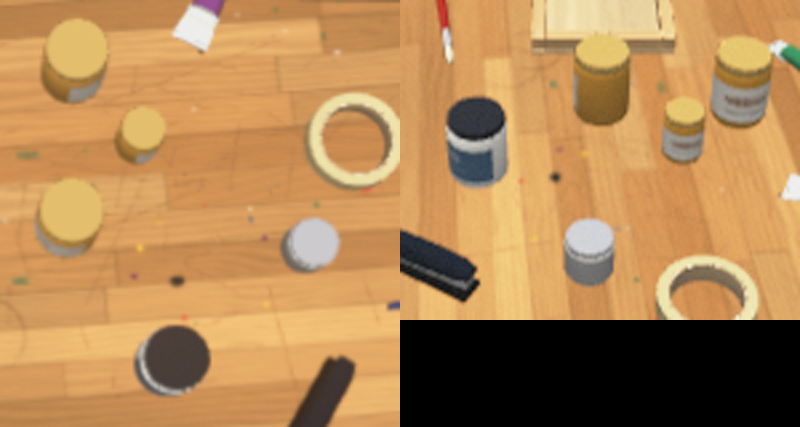

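Crop check. The amber candidates in the top view are:
- (343,175), with a lid about 17 px (47 mm) across.
- (318,147) and (316,206), with lids about 24 px (66 mm) across.

Only (343,175) fits a 46 mm lid. The long brace with its notch showing is at (137,256) and the short brace with its plain top is at (141,203). The cork block is at (150,163).

Next I'll measure positions, with a height check across two views.

```bash
python3 - <<'E'
from h import *
d=grab('top');e=grab('side'); im=d['img'];hsv=cv2.cvtColor(im,cv2.COLOR_BGR2HSV);hs=cv2.cvtColor(e['img'],cv2.COLOR_BGR2HSV)
def comp(m,u,v,r):
    M=np.zeros_like(m);M[v-r:v+r,u-r:u+r]=m[v-r:v+r,u-r:u+r]
    n,l,st,c=cv2.connectedComponentsWithStats(M); k=1+np.argmax(st[1:,4]); 
    ct,_=cv2.findContours((l==k).astype(np.uint8),0,1); return max(ct,key=len)
H,S,V=cv2.split(hsv)
# braces
dark=((V<125)&(H<15)).astype(np.uint8)
for n,u,v in(('short',141,203),('long',137,256)):
    c=comp(dark,u,v,40); r=cv2.minAreaRect(c); b=px(d,cv2.boxPoints(r),.022)
    m=px(d,[r[0]],.022)[0]; L=[np.linalg.norm(b[i]-b[(i+1)%4]) for i in(0,1)]
    i=int(np.argmax(L)); w=b[i]-b[(i+1)%4]; print(n,m.round(4),'size',np.round(L,3),'yaw of y-axis from world y deg',np.degrees(np.arctan(-w[0]/w[1])).round(1))
# panel corners outer at z=.027 from crop guess; 
g=px(d,[(192.5,172.5),(276,173),(275,238),(190,237)],.027);print('panel',g.round(3).tolist(),g.mean(0))
# lids
def lid(mask,u,v,z,name,r=22):
    c=comp(mask,u,v,r);(x,y),rad=cv2.minEnclosingCircle(c);el=cv2.fitEllipse(c)
    P=px(d,[el[0]],z)[0];Q=px(d,c.reshape(-1,2),z);w=np.ptp(Q[:,0]),np.ptp(Q[:,1])
    print(name,np.round(el[0],1),P.round(4),'dia',np.round(w,3),'side-pred',proj(e,P).round(1)); 
amb=((H>18)&(H<28)&(S>110)&(V>190)).astype(np.uint8)
print('hsv',hsv[174,343],hsv[146,318],hsv[215,407],hsv[259,356],hsv[160,300])
lid(((S<60)&(V>150)).astype(np.uint8),407,215,.05,'grey')
lid(((V<80)).astype(np.uint8),356,259,.085,'gesso')
for u,v,z in((343,174,.066),(318,146,.09),(316,203,.09)):
    lid((np.abs(hsv.astype(int)-hsv[v,u]).sum(2)<35).astype(np.uint8),u,v,z,'amber')
E
```

```text
short [0.5567 0.3322 0.022 ] size [0.016 0.145] yaw of y-axis from world y deg -8.6
long [0.403  0.3347 0.022 ] size [0.014 0.197] yaw of y-axis from world y deg -9.1
panel [[0.645, 0.185, 0.027], [0.642, -0.054, 0.027], [0.455, -0.051, 0.027], [0.458, 0.186, 0.027]] [0.55009062 0.06642345 0.027     ]
hsv [ 21 134 227] [ 21 133 227] [140   4 205] [ 9 59 74] [ 15 146 209]
grey [407.  215.6] [ 0.5131 -0.4155  0.05  ] dia [0.05  0.051] side-pred [[289.5 292.1]]
gesso [355.9 258.6] [ 0.3922 -0.2654  0.085 ] dia [0.055 0.058] side-pred [[247.2 247. ]]
amber [344.3 164.9] [ 0.6538 -0.2443  0.066 ] dia [0.081 0.121] side-pred [[332.9 245.9]]
amber [318.7 148.6] [ 0.6935 -0.1724  0.09  ] dia [0.089 0.119] side-pred [[343.1 225.1]]
amber [315.9 204.3] [ 0.5377 -0.1619  0.09  ] dia [0.079 0.116] side-pred [[294.1 223.7]]
```

>>> play_rows(
  motion=[
    {"claw": -1,"tx": -0.49,"ty": -0.36},
    {"claw": -1,"tx": -0.49,"ty": -0.36},
    {"claw": -1,"tx": -0.49,"ty": -0.36},
    {"claw": -1,"tx": -0.49,"ty": -0.36},
    {"claw": -1,"tx": -0.49,"ty": -0.36},
    {"claw": -1,"tx": -0.49,"ty": -0.36},
    {"claw": -1,"tx": -0.49,"ty": -0.36},
    {"claw": -1,"tx": -0.49,"ty": -0.36},
    {"claw": -1,"tx": -0.49,"ty": -0.36},
    {"claw": -1,"tx": -0.49,"ty": -0.36},
    {"claw": -1,"turn": 10.35},
    {"claw": -1,"turn": 10.35},
    {"claw": -1,"turn": 10.35},
    {"claw": -1,"turn": 10.35},
    {"claw": -1,"turn": 10.35},
    {"claw": -1,"turn": 10.35},
    {"claw": -1,"turn": 10.35},
    {"claw": -1,"turn": 10.35},
    {"claw": -1},
  ],
)

```text
schema error: expected keys claw, tx, ty, tz, turn
```

```bash
cat >> h.py <<'E'
def to(x,y,z,yaw=None):
    """residual to a target: turn (tool deg), and shift units in the current frame and in the frame after the turn"""
    s=telemetry.read_state(); M=R.from_rotvec(s['tcp_rot']).as_matrix(); p=np.array(s['tool_pos'])
    cy=np.degrees(np.arctan2(-M[0,1],M[1,1])); yaw=cy if yaw is None else yaw
    dw=np.array([x,y,z])-p; t=cy-yaw; a=np.radians(yaw)
    N=np.array([[-np.cos(a),-np.sin(a),0],[-np.sin(a),np.cos(a),0],[0,0,-1]]).T
    print('pos',p.round(4),'yaw',cy.round(1),'tilt',(M[:,2]*1e3).round(1)[:2],'| turn',round(t,1),'now',(M.T@dw/.06).round(3),'after',(N.T@dw/.06).round(3),'F',np.round(s['ft_force'],1),'gap',round(s['finger_gap'],3),'t',round(s['clock'],2))
def bar(d,z,roi,thr=125):
    h=cv2.cvtColor(d['img'],cv2.COLOR_BGR2HSV); m=((h[...,2]<thr)&((h[...,0]<15)|(h[...,0]>170))&(h[...,1]>60)).astype(np.uint8)
    M=np.zeros_like(m);u0,v0,u1,v1=roi;M[v0:v1,u0:u1]=m[v0:v1,u0:u1]
    M=cv2.morphologyEx(M,cv2.MORPH_OPEN,np.ones((3,3)))
    c=max(cv2.findContours(M,0,1)[0],key=cv2.contourArea); P=px(d,c.reshape(-1,2),z)
    r=cv2.minAreaRect((P[:,:2]*1000).astype(np.float32)); b=cv2.boxPoints(r)
    E=[b[1]-b[0],b[2]-b[1]]; w=max(E,key=np.linalg.norm)
    print('bar',np.round(r[0],1),'size',np.round(r[1],1),'yaw',np.degrees(np.arctan(-w[0]/w[1])).round(2)); return c
E
python3 - <<'E'
from h import *
to(.403,.335,.25,-99)
d=grab('wrist','w1'); bar(d,.022,(0,0,560,420))
E
```

```text
pos [0.1813 0.624  0.2499] yaw -16.2 tilt [-0.2 -0.8] | turn 82.8 now [-4.892e+00 -3.594e+00  1.000e-03] after [-4.179e+00  4.403e+00 -2.000e-03] F [-0.   0.1 -0.2] gap 0.996 t 0.25
bar [401.1 425.6] size [37.5 23. ] yaw -15.09
```

View pics/w1.png

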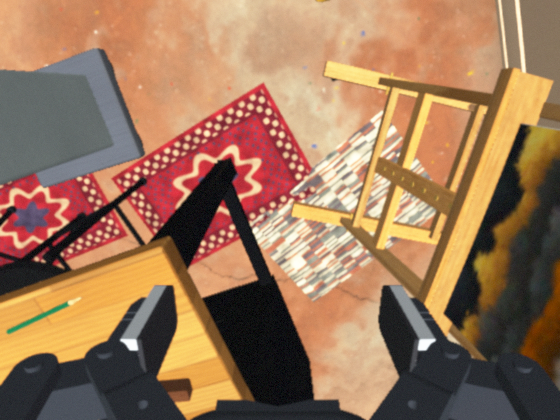

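The view is off the table: fingers at (150,330) and (410,330), table edge at lower left, and the arm hasn't moved. Every row needs all five keys, so I'm resending.

>>> play_rows(
  motion=[
    {"claw": -1,"tx": -0.49,"ty": -0.36,"tz": 0,"turn": 0},
    {"claw": -1,"tx": -0.49,"ty": -0.36,"tz": 0,"turn": 0},
    {"claw": -1,"tx": -0.49,"ty": -0.36,"tz": 0,"turn": 0},
    {"claw": -1,"tx": -0.49,"ty": -0.36,"tz": 0,"turn": 0},
    {"claw": -1,"tx": -0.49,"ty": -0.36,"tz": 0,"turn": 0},
    {"claw": -1,"tx": -0.49,"ty": -0.36,"tz": 0,"turn": 0},
    {"claw": -1,"tx": -0.49,"ty": -0.36,"tz": 0,"turn": 0},
    {"claw": -1,"tx": -0.49,"ty": -0.36,"tz": 0,"turn": 0},
    {"claw": -1,"tx": -0.49,"ty": -0.36,"tz": 0,"turn": 0},
    {"claw": -1,"tx": -0.49,"ty": -0.36,"tz": 0,"turn": 0},
    {"claw": -1,"tx": 0,"ty": 0,"tz": 0,"turn": 10.35},
    {"claw": -1,"tx": 0,"ty": 0,"tz": 0,"turn": 10.35},
    {"claw": -1,"tx": 0,"ty": 0,"tz": 0,"turn": 10.35},
    {"claw": -1,"tx": 0,"ty": 0,"tz": 0,"turn": 10.35},
    {"claw": -1,"tx": 0,"ty": 0,"tz": 0,"turn": 10.35},
    {"claw": -1,"tx": 0,"ty": 0,"tz": 0,"turn": 10.35},
    {"claw": -1,"tx": 0,"ty": 0,"tz": 0,"turn": 10.35},
    {"claw": -1,"tx": 0,"ty": 0,"tz": 0,"turn": 10.35},
    {"claw": -1,"tx": 0,"ty": 0,"tz": 0,"turn": 0},
  ],
)

```text
clock: 2.68
tool_pos: [0.4034, 0.3347, 0.2504]
tcp_rot: [-2.388, -2.042, -0.0]
ft_force: [0.2, -0.3, 0.5]
finger_gap: 0.997
gripper_force: 0.0
```

```bash
python3 - <<'E'
from h import *
to(.403,.335,.25,-99)
d=grab('wrist','w2'); bar(d,.022,(0,0,560,300))
E
```

```text
pos [0.4034 0.3347 0.2504] yaw -98.9 tilt [0. 0.] | turn 0.1 now [ 0.004 -0.007  0.006] after [ 0.004 -0.007  0.006] F [ 0.2 -0.3  0.5] gap 0.997 t 2.67
bar [555.  335.1] size [144.3  24.8] yaw -8.69
```

View pics/w2.png

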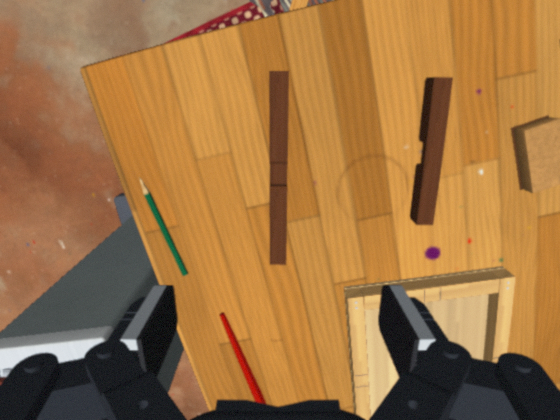

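The wrist view shows the long brace, with its notch line at (279,170), running from (279,70) to (279,265). The short brace is at (432,150), with its side face visible on the left.

```bash
python3 - <<'E'
from h import *
d=grab('wrist'); c=bar(d,.022,(240,50,320,290)); 
p=px(d,[(270.5,72),(287.5,72),(270,264),(286.5,264),(278.5,162),(278.5,185)],.022); print((p*1000).round(1).tolist())
s=px(d,[(434,78),(452,79),(432,224),(414,222)],.022); print('short top face', (s*1000).round(1).tolist())
E
```

```text
bar [403.9 337.7] size [195.2  16.7] yaw -9.13
[[411.5, 434.3, 22.0], [426.9, 432.0, 22.0], [380.0, 241.4, 22.0], [397.7, 238.7, 22.0], [406.1, 350.6, 22.0], [402.5, 327.4, 22.0]]
short top face [[561.3, 407.3, 22.0], [578.3, 404.1, 22.0], [556.3, 261.2, 22.0], [537.3, 266.4, 22.0]]
```

>>> play_rows(
  motion=[
    {"claw": 0,"tx": -0.526,"ty": 0,"tz": 0,"turn": 0.2},
    {"claw": 0,"tx": 0,"ty": 0,"tz": 0.8,"turn": 0},
    {"claw": 0,"tx": 0,"ty": 0,"tz": 0.8,"turn": 0},
    {"claw": 0,"tx": 0,"ty": 0,"tz": 0.8,"turn": 0},
    {"claw": 0,"tx": 0,"ty": 0,"tz": 0.6,"turn": 0},
    {"claw": 0,"tx": 0,"ty": 0,"tz": 0.4,"turn": 0},
    {"claw": 0,"tx": 0,"ty": 0,"tz": 0.37,"turn": 0},
    {"claw": 0,"tx": 0,"ty": 0,"tz": 0,"turn": 0},
    {"claw": 1,"tx": 0,"ty": 0,"tz": 0,"turn": 0},
    {"claw": 1,"tx": 0,"ty": 0,"tz": 0,"turn": 0},
    {"claw": 1,"tx": 0,"ty": 0,"tz": 0,"turn": 0},
    {"claw": 1,"tx": 0,"ty": 0,"tz": 0,"turn": 0},
    {"claw": 1,"tx": 0,"ty": 0,"tz": 0,"turn": 0},
  ],
)

```text
clock: 4.4
tool_pos: [0.3992, 0.3041, 0.0254]
tcp_rot: [-2.392, -2.036, -0.003]
ft_force: [-1.9, -0.3, 7.4]
finger_gap: 0.193
gripper_force: 59.4
```

```bash
python3 - <<'E'
from h import *
to(.3985,.3035,.024,-99.1)
E
```

```text
pos [0.3992 0.3041 0.0254] yaw -99.2 tilt [1.3 1.6] | turn -0.1 now [-0.012 -0.009  0.023] after [-0.012 -0.009  0.023] F [-1.9 -0.3  7.4] gap 0.193 t 4.4
```

Gripped: the 16 mm gap matches the bar. The 7 N upward force shows the fingertips reach about 25 mm past the TCP at this gap. Now I'll carry it over the panel.

>>> play_rows(
  motion=[
    {"claw": 1,"tx": 0,"ty": 0,"tz": -0.5,"turn": 0},
    {"claw": 1,"tx": 0,"ty": 0,"tz": -0.8,"turn": 0},
    {"claw": 1,"tx": 0,"ty": 0,"tz": -0.4,"turn": 0},
    {"claw": 1,"tx": -0.454,"ty": 0.356,"tz": 0,"turn": 0},
    {"claw": 1,"tx": -0.454,"ty": 0.356,"tz": 0,"turn": 0},
    {"claw": 1,"tx": -0.454,"ty": 0.356,"tz": 0,"turn": 0},
    {"claw": 1,"tx": -0.454,"ty": 0.356,"tz": 0,"turn": 0},
    {"claw": 1,"tx": -0.454,"ty": 0.356,"tz": 0,"turn": 0},
    {"claw": 1,"tx": -0.454,"ty": 0.356,"tz": 0,"turn": 0},
    {"claw": 1,"tx": -0.454,"ty": 0.356,"tz": 0,"turn": 0},
    {"claw": 1,"tx": -0.454,"ty": 0.356,"tz": 0,"turn": 0},
    {"claw": 1,"tx": -0.454,"ty": 0.356,"tz": 0,"turn": 0},
    {"claw": 1,"tx": 0,"ty": 0,"tz": 0,"turn": -8.5},
    {"claw": 1,"tx": 0,"ty": 0,"tz": 0,"turn": 0},
    {"claw": 1,"tx": 0,"ty": 0,"tz": 0,"turn": 0},
  ],
)

```text
clock: 6.28
tool_pos: [0.5489, 0.0313, 0.1263]
tcp_rot: [-2.237, -2.205, -0.001]
ft_force: [0.2, 0.2, -0.7]
finger_gap: 0.192
gripper_force: 58.7
```

```bash
python3 - <<'E'
from h import *
to(.5496,.031,.12,-90.7)
d=grab('wrist','w3')
print(px(d,[[100,100],[400,100]],.027))
c=bar(d,.118,(150,0,400,300))
E
```

```text
pos [0.5489 0.0313 0.1263] yaw -90.8 tilt [0.2 0.4] | turn -0.1 now [-0.005  0.012  0.105] after [-0.005  0.012  0.105] F [ 0.2  0.2 -0.7] gap 0.192 t 6.28
[[0.44228943 0.11184748 0.027     ]
 [0.62253763 0.1087715  0.027     ]]
bar [549.   87.1] size [112.6  18.8] yaw -0.82
```

View pics/w3.png

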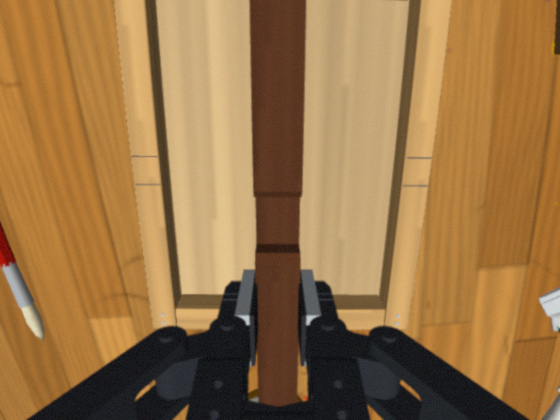

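The wrist view shows the held bar over the panel. The notch spans (278,193) to (278,248). Rail ticks are at v≈156/184 on the left (147) and v≈158/185 on the right (417). The inner walls are the dark strips at u≈160 and u≈405.

```bash
python3 - <<'E'
from h import *
d=grab('wrist'); g=cv2.cvtColor(d['img'],cv2.COLOR_BGR2GRAY).astype(int)
L=[];Rr=[]
for v in range(20,270,25):
    # dark wall run: inner top edge = outer border of the dark strip
    r=g[v]; l=[u for u in range(120,200) if r[u]<130]; q=[u for u in range(360,440) if r[u]<130]
    # keep contiguous cluster nearest the inside
    l=[u for u in l if u>=max(l)-16]; q=[u for u in q if u<=min(q)+16]
    L.append((min(l)-.5,v));Rr.append((max(q)+.5,v)); print(v,min(l),max(l),min(q),max(q))
A=px(d,L,.027);B=px(d,Rr,.027)
fa=np.polyfit(A[:,1],A[:,0],1);fb=np.polyfit(B[:,1],B[:,0],1)
print('yaw',-np.degrees(np.arctan([fa[0],fb[0]])),'res',np.abs(np.polyval(fa,A[:,1])-A[:,0]).max(),np.abs(np.polyval(fb,B[:,1])-B[:,0]).max())
y=.066; print('width',np.polyval(fb,y)-np.polyval(fa,y),'mid x at y',y,(np.polyval(fb,y)+np.polyval(fa,y))/2)
t=px(d,[(147,156),(147,184),(417,158),(417,185.5)],.027); print('ticks',(t*1000).round(1).tolist(),t.mean(0))
# bottom short rail inner edge
for u in (205,345): print('low',u,[int(x) for x in g[286:304,u]])
z=telemetry.read_state()['tool_pos'][2]-.0254+.022
n=px(d,[(278,192.5),(278,248)],z); print('notch',(n*1000).round(1))
E=[]
for v in (20,60,100,140,180):
    r=[u for u in range(230,330) if g[v,u]<95]; E.append((v,min(r),max(r)))
print(E); m=px(d,[((a+b)/2,v) for v,a,b in E],z); f=np.polyfit(m[:,1],m[:,0],1); print('bar yaw',-np.degrees(np.arctan(f[0])),'x at y.066',np.polyval(f,.066),'w',[(px(d,[(b+.5,v)],z)-px(d,[(a-.5,v)],z))[0,0].round(4) for v,a,b in E])
E
```

```text
20 146 157 408 418
45 148 159 406 416
70 150 161 403 413
95 153 162 401 411
120 155 165 398 408
145 157 167 396 405
170 160 169 393 403
195 162 171 390 400
220 165 173 388 397
245 167 176 385 394
yaw [-1.04987922 -0.86201201] res 0.00027382377749829434 0.00027985439062017115
width 0.1547593497391449 mid x at y 0.066 0.550928922484132
ticks [[466.9, 77.3, 27.0], [464.6, 59.3, 27.0], [636.4, 73.8, 27.0], [638.3, 56.0, 27.0]] [0.55154961 0.06658743 0.027     ]
low 205 [181, 181, 181, 178, 178, 177, 178, 170, 130, 97, 88, 91, 95, 88, 90, 90, 91, 88]
low 345 [175, 171, 174, 175, 174, 174, 174, 168, 148, 116, 95, 93, 93, 93, 92, 92, 91, 88]
notch [[549.   79.1 122.8]
 [548.7  56.8 122.8]]
[(20, 250, 304), (60, 251, 304), (100, 252, 303), (140, 253, 302), (180, 254, 301)]
bar yaw -0.6433178669010328 x at y.066 0.5487076101464418 w [np.float64(0.0176), np.float64(0.0178), np.float64(0.0177), np.float64(0.0175), np.float64(0.0174)]
```

>>> play_rows(
  motion=[
    {"claw": 1,"tx": -0.023,"ty": 0.041,"tz": 0.4,"turn": 0.3},
    {"claw": 1,"tx": 0,"ty": 0,"tz": 0.5,"turn": 0},
    {"claw": 1,"tx": 0,"ty": 0,"tz": 0.2,"turn": 0},
    {"claw": 1,"tx": 0,"ty": 0,"tz": 0,"turn": 0},
    {"claw": 1,"tx": 0,"ty": 0,"tz": 0,"turn": 0},
  ],
)

```text
clock: 7.0
tool_pos: [0.5521, 0.0295, 0.0611]
tcp_rot: [2.241, 2.201, 0.002]
ft_force: [-0.7, 0.4, 0.5]
finger_gap: 0.194
gripper_force: 58.7
```

```bash
cat > chk.py <<'E'
from h import *
import sys
zb=float(sys.argv[1])  # bar-top height minus tcp z
d=grab('wrist',sys.argv[2]); g=cv2.cvtColor(d['img'],cv2.COLOR_BGR2GRAY).astype(int)
s=telemetry.read_state(); z=s['tool_pos'][2]+zb if zb<0 else zb; to(.551,.0666,.03,-91)
L=[];Q=[];E=[]
for v in range(5,150,12):
    r=g[v]; l=[u for u in range(60,235) if r[u]<120]; q=[u for u in range(330,520) if r[u]<120]
    if l and q:
        l=[u for u in l if u>=max(l)-22]; q=[u for u in q if u<=min(q)+22]
        L.append((min(l)-.5,v));Q.append((max(q)+.5,v))
    b=[u for u in range(235,330) if r[u]<95]
    if b: E.append((v,min(b),max(b)))
A=px(d,L,.027);B=px(d,Q,.027); print('L',L[::3],'Q',Q[::3],'E',E[::3])
print('width',(B-A)[:,0].round(4)[::2]); M=(A+B)/2; f=np.polyfit(M[:,1],M[:,0],1); print('panel mid x at .0666',np.polyval(f,.0666).round(4),'yaw',-np.degrees(np.arctan(f[0])).round(2))
m=px(d,[((a+b)/2,v) for v,a,b in E],z); f=np.polyfit(m[:,1],m[:,0],1); print('bar x at .0666',np.polyval(f,.0666).round(4),'yaw',-np.degrees(np.arctan(f[0])).round(2),'w',[(px(d,[(b+.5,v)],z)-px(d,[(a-.5,v)],z))[0,0].round(4) for v,a,b in E][::3])
E
python3 chk.py -0.0034 w4
```

```text
pos [0.5522 0.0295 0.0612] yaw -91.0 tilt [1.7 0.4] | turn -0.0 now [ 0.618 -0.032  0.521] after [ 0.618 -0.031  0.521] F [-0.  -0.8 -0.4] gap 0.195 t 7.05
L [(82.5, 5), (86.5, 41), (91.5, 77), (96.5, 113), (101.5, 149)] Q [(467.5, 5), (463.5, 41), (458.5, 77), (453.5, 113), (448.5, 149)] E [(5, 250, 305), (41, 251, 304), (77, 251, 303), (113, 252, 302), (149, 253, 302)]
width [0.154  0.1543 0.1539 0.1541 0.1543 0.1546 0.1541]
panel mid x at .0666 0.551 yaw -1.06
bar x at .0666 0.552 yaw -1.04 w [np.float64(0.0178), np.float64(0.0176), np.float64(0.0177), np.float64(0.0175), np.float64(0.0177)]
```

View pics/w4.png

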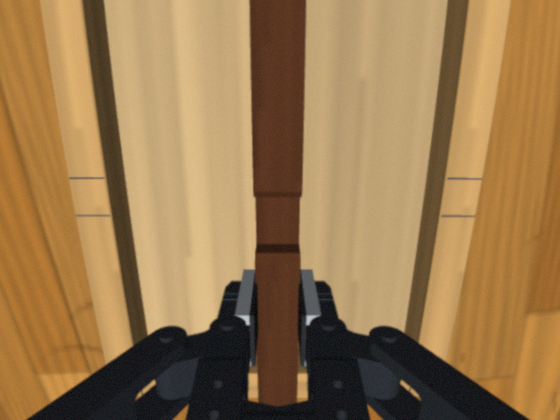

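The wrist view shows the bar centred between the rails, with its notch at v 193–248. Ticks are at (86,178), (92,215), (463,178) and (458,215). I'll get the y offset from these.

```bash
python3 - <<'E'
from h import *
d=grab('wrist'); t=px(d,[(86,178),(92,215),(463,178.5),(458,215.5)],.027); print((t*1000).round(1).tolist(),t.mean(0))
n=px(d,[(278,192.5),(278,248)],.0577);print((n*1000).round(1),n.mean(0)); to(.5512,.0285,.0304,-91)
E
```

```text
[[464.9, 77.2, 27.0], [464.4, 59.3, 27.0], [637.1, 73.9, 27.0], [637.4, 55.9, 27.0]] [0.55093825 0.06657184 0.027     ]
[[552.5  77.1  57.7]
 [552.1  54.8  57.7]] [0.55233454 0.06598073 0.0577    ]
pos [0.5522 0.0295 0.0612] yaw -91.0 tilt [1.7 0.5] | turn -0.0 now [-0.017 -0.017  0.513] after [-0.017 -0.016  0.513] F [-0.1 -0.5  0.2] gap 0.189 t 7.1
```

>>> play_rows(
  motion=[
    {"claw": 1,"tx": 0.01,"ty": -0.02,"tz": 0,"turn": 0},
    {"claw": 1,"tx": 0,"ty": 0,"tz": 0.25,"turn": 0},
    {"claw": 1,"tx": 0,"ty": 0,"tz": 0.15,"turn": 0},
    {"claw": 1,"tx": 0,"ty": 0,"tz": 0.1,"turn": 0},
    {"claw": 1,"tx": 0,"ty": 0,"tz": 0,"turn": 0},
    {"claw": 1,"tx": 0,"ty": 0,"tz": 0,"turn": 0},
  ],
)

```text
clock: 7.85
tool_pos: [0.5497, 0.0298, 0.0304]
tcp_rot: [-2.24, -2.201, 0.001]
ft_force: [-6.2, -0.8, 11.8]
finger_gap: 0.194
gripper_force: 60.4
```

>>> play_rows(
  motion=[
    {"claw": 1,"tx": 0,"ty": 0,"tz": -0.01,"turn": 0},
    {"claw": 0.3,"tx": 0,"ty": 0,"tz": 0,"turn": 0},
    {"claw": 0.2,"tx": 0,"ty": 0,"tz": 0,"turn": 0},
    {"claw": 0.2,"tx": 0,"ty": 0,"tz": -0.3,"turn": 0},
    {"claw": 0,"tx": 0,"ty": 0,"tz": -0.5,"turn": 0},
    {"claw": 0,"tx": 0,"ty": 0,"tz": -0.8,"turn": 0},
    {"claw": 0,"tx": 0,"ty": 0,"tz": -0.8,"turn": 0},
    {"claw": 0,"tx": -0.8,"ty": 0,"tz": -0.8,"turn": 0},
    {"claw": 0,"tx": -0.8,"ty": 0,"tz": 0,"turn": 0},
    {"claw": 0,"tx": 0,"ty": 0,"tz": 0,"turn": 0},
  ],
)

```text
clock: 9.1
tool_pos: [0.5484, -0.067, 0.221]
tcp_rot: [2.247, 2.193, 0.002]
ft_force: [0.2, -0.5, 0.5]
finger_gap: 0.499
gripper_force: 0.0
```

```bash
python3 - <<'E'
from h import *
to(.551,.03,.2,-91)
d=grab('wrist','w5'); c=bar(d,.027,(200,0,360,420))
E
```

```text
pos [ 0.5484 -0.067   0.221 ] yaw -91.4 tilt [ 2.7 -0.8] | turn -0.4 now [1.617 0.002 0.35 ] after [1.617 0.014 0.351] F [ 0.2 -0.5  0.5] gap 0.499 t 9.1
bar [549.1  25.7] size [119.   16.8] yaw -1.04
```

View pics/w5.png

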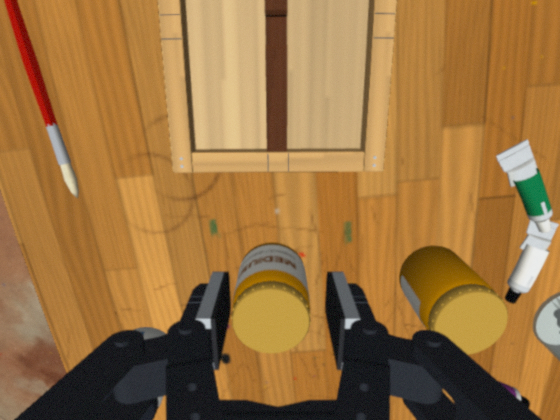

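The wrist view shows the bar seated at u 266–287, with short-rail ticks at u≈268/289 (v 160). It sits about 1–2 mm towards −x. I'll measure it from a better spot.

>>> play_rows(
  motion=[
    {"claw": 0,"tx": 0.7,"ty": 0,"tz": -0.4,"turn": 0},
    {"claw": 0,"tx": 0.6,"ty": 0,"tz": -0.4,"turn": 0},
    {"claw": 0,"tx": 0,"ty": 0,"tz": 0,"turn": 0},
    {"claw": 0,"tx": 0,"ty": 0,"tz": 0,"turn": 0},
  ],
)

```text
clock: 9.65
tool_pos: [0.5497, 0.016, 0.2668]
tcp_rot: [-2.24, -2.203, 0.001]
ft_force: [-0.2, -0.7, -0.7]
finger_gap: 0.499
gripper_force: 0.0
```

```bash
cat > meas.py <<'E'
from h import *
def meas():
    d=grab('wrist'); c=bar(d,.027,(180,0,380,300)); g=cv2.cvtColor(d['img'],cv2.COLOR_BGR2GRAY).astype(int)
    # panel mid from the dark inner walls
    pred=lambda x,y: proj(d,[[x,y,.027]])[0]
    A=[];B=[];C=[];yA=[]
    for y in np.arange(.0,.15,.01):
        m=pred(.551,y); v=int(round(m[1]))
        if not 3<v<300: continue
        a=int(pred(.474,y)[0]); b=int(pred(.628,y)[0]); r=g[v]
        l=[u for u in range(a-10,a+15) if r[u]<125]; q=[u for u in range(b-15,b+10) if r[u]<125]; k=[u for u in range(int(m[0])-22,int(m[0])+22) if r[u]<95]
        if l and q and k: A.append((min(l)-.5,v));B.append((max(q)+.5,v));C.append(((min(k)+max(k))/2,v))
    A,B,C=[px(d,x,.027) for x in(A,B,C)]; M=(A+B)/2
    f=np.polyfit(M[:,1],M[:,0],1);h=np.polyfit(C[:,1],C[:,0],1); W=(B-A)[:,0]
    print('n',len(A),'width',W.min().round(4),W.max().round(4),'panel x,yaw',np.polyval(f,.0666).round(4),-np.degrees(np.arctan(f[0])).round(2),'bar',np.polyval(h,.0666).round(4),-np.degrees(np.arctan(h[0])).round(2)); return d
if __name__=='__main__': meas(); to(.551,.0,.25,-91)
E
python3 meas.py
```

```text
bar [549.9  63.7] size [195.5  16.7] yaw -1.03
n 15 width 0.1533 0.1552 panel x,yaw 0.5508 -1.07 bar 0.5498 -1.21
pos [0.5496 0.0153 0.2665] yaw -91.0 tilt [-0.8 -0.5] | turn -0.0 now [-0.254  0.028  0.275] after [-0.254  0.027  0.275] F [ 0.1  0.1 -0.2] gap 0.498 t 9.7
```

```bash
python3 - <<'E'
from h import *
d=grab('wrist'); g=cv2.cvtColor(d['img'],cv2.COLOR_BGR2GRAY).astype(int)
def prof(x,y0=.045,y1=.09):
    out=[]
    ys=np.arange(y0,y1,.0015)
    for y in ys:
        u,v=proj(d,[[x,y,.027]])[0]; out.append(int(cv2.getRectSubPix(d['img'][:,:,1],(5,1),(float(u),float(v))).mean()))
    print(x,list(zip((ys*1000).round(1).tolist(),out)))
prof(.5498); prof(.466); prof(.636)
def ends(x,y0,y1): prof(x,y0,y1)
ends(.5498,-.044,-.024); ends(.5498,.155,.178);ends(.53,-.044,-.024); ends(.53,.155,.178)
E
```

```text
0.5498 [(45.0, 53), (46.5, 54), (48.0, 54), (49.5, 55), (51.0, 54), (52.5, 45), (54.0, 46), (55.5, 54), (57.0, 55), (58.5, 55), (60.0, 56), (61.5, 56), (63.0, 55), (64.5, 55), (66.0, 58), (67.5, 57), (69.0, 57), (70.5, 57), (72.0, 55), (73.5, 56), (75.0, 51), (76.5, 45), (78.0, 47), (79.5, 54), (81.0, 54), (82.5, 55), (84.0, 54), (85.5, 54), (87.0, 54), (88.5, 53)]
0.466 [(45.0, 168), (46.5, 168), (48.0, 168), (49.5, 167), (51.0, 166), (52.5, 167), (54.0, 167), (55.5, 167), (57.0, 167), (58.5, 153), (60.0, 158), (61.5, 167), (63.0, 169), (64.5, 171), (66.0, 174), (67.5, 172), (69.0, 172), (70.5, 171), (72.0, 172), (73.5, 172), (75.0, 170), (76.5, 156), (78.0, 154), (79.5, 170), (81.0, 172), (82.5, 171), (84.0, 172), (85.5, 170), (87.0, 171), (88.5, 170)]
0.636 [(45.0, 169), (46.5, 169), (48.0, 170), (49.5, 168), (51.0, 169), (52.5, 169), (54.0, 168), (55.5, 149), (57.0, 157), (58.5, 167), (60.0, 169), (61.5, 169), (63.0, 170), (64.5, 169), (66.0, 168), (67.5, 169), (69.0, 169), (70.5, 168), (72.0, 167), (73.5, 153), (75.0, 151), (76.5, 167), (78.0, 167), (79.5, 168), (81.0, 167), (82
[... 211 characters left out ...]
.0, 54), (-27.5, 54), (-26.0, 56), (-24.5, 56)]
0.5498 [(155.0, 54), (156.5, 54), (158.0, 53), (159.5, 54), (161.0, 63), (162.5, 132), (164.0, 173), (165.5, 113), (167.0, 65), (168.5, 89), (170.0, 154), (171.5, 168), (173.0, 168), (174.5, 165), (176.0, 161), (177.5, 158)]
0.53 [(-44.0, 164), (-42.5, 171), (-41.0, 174), (-39.5, 177), (-38.0, 177), (-36.5, 170), (-35.0, 140), (-33.5, 102), (-32.0, 88), (-30.5, 89), (-29.0, 106), (-27.5, 148), (-26.0, 174), (-24.5, 178)]
0.53 [(155.0, 171), (156.5, 171), (158.0, 171), (159.5, 172), (161.0, 170), (162.5, 171), (164.0, 170), (165.5, 134), (167.0, 64), (168.5, 72), (170.0, 139), (171.5, 166), (173.0, 168), (174.5, 165), (176.0, 161), (177.5, 159)]
```

The bar sits about 1 mm off in x and 2–3 mm towards −y, near the end rail. I'll regrip it and shift it.

>>> play_rows(
  motion=[
    {"claw": 0,"tx": 0.262,"ty": 0.01,"tz": 0.5,"turn": 0},
    {"claw": 0,"tx": 0,"ty": 0,"tz": 0.8,"turn": 0},
    {"claw": 0,"tx": 0,"ty": 0,"tz": 0.8,"turn": 0},
    {"claw": 0,"tx": 0,"ty": 0,"tz": 0.8,"turn": 0},
    {"claw": 0,"tx": 0,"ty": 0,"tz": 0.6,"turn": 0},
    {"claw": 0,"tx": 0,"ty": 0,"tz": 0.3,"turn": 0},
    {"claw": 0,"tx": 0,"ty": 0,"tz": 0.08,"turn": 0},
    {"claw": 0,"tx": 0,"ty": 0,"tz": 0,"turn": 0},
    {"claw": 1,"tx": 0,"ty": 0,"tz": 0,"turn": 0},
    {"claw": 1,"tx": 0,"ty": 0,"tz": 0,"turn": 0},
    {"claw": 1,"tx": 0,"ty": 0,"tz": 0,"turn": 0},
    {"claw": 1,"tx": 0,"ty": 0,"tz": -0.03,"turn": 0},
    {"claw": 1,"tx": 0,"ty": 0,"tz": 0,"turn": 0},
    {"claw": 1,"tx": 0,"ty": 0,"tz": 0,"turn": 0},
  ],
)

```text
clock: 11.5
tool_pos: [0.5509, 0.0315, 0.036]
tcp_rot: [-2.241, -2.202, 0.0]
ft_force: [0.0, -0.3, -1.0]
finger_gap: 0.186
gripper_force: 58.6
```

```bash
python3 - <<'E'
from h import *
to(.5502,.0335,.0314,-91)
d=grab('wrist')
def prof(x,y0,y1,z=.027):
    ys=np.arange(y0,y1,.001);o=[]
    for y in ys:
        u,v=proj(d,[[x,y,z]])[0]; o.append(int(cv2.getRectSubPix(d['img'][:,:,1],(5,1),(float(u),float(v))).mean()))
    print(x,[(round(a*1000,1),b) for a,b in zip(ys,o)])
prof(.5504,.048,.084,.0275);prof(.466,.052,.082);prof(.636,.052,.082)
E
```

```text
pos [0.5509 0.0315 0.036 ] yaw -91.0 tilt [-0.  0.] | turn 0.0 now [ 0.033 -0.012  0.076] after [ 0.033 -0.012  0.076] F [ 0.  -0.3 -1. ] gap 0.186 t 11.5
0.5504 [(np.float64(48.0), 49), (np.float64(49.0), 51), (np.float64(50.0), 51), (np.float64(51.0), 51), (np.float64(52.0), 52), (np.float64(53.0), 45), (np.float64(54.0), 25), (np.float64(55.0), 25), (np.float64(56.0), 24), (np.float64(57.0), 39), (np.float64(58.0), 51), (np.float64(59.0), 52), (np.float64(60.0), 51), (np.float64(61.0), 51), (np.float64(62.0), 53), (np.float64(63.0), 51), (np.float64(64.0), 51), (np.float64(65.0), 51), (np.float64(66.0), 52), (np.float64(67.0), 52), (np.float64(68.0), 53), (np.float64(69.0), 53), (np.float64(70.0), 53), (np.float64(71.0), 52), (np.float64(72.0), 51), (np.float64(73.0), 52), (np.float64(74.0), 52), (np.float64(75.0), 52), (np.float64(76.0), 43), (np.float64(77.0), 40), (np.float64(78.0), 45), (np.float64(79.0), 50), (np.float64(80.0), 49), (np.float64(81.0), 52), (np.float64(82.0), 50), (np.float64(83.0), 50)]
0.466 [(np.float64(52.0), 157), (np.float64(53.0), 157), (np.float64(54.0
[... 790 characters left out ...]
 (np.float64(55.0), 152), (np.float64(56.0), 110), (np.float64(57.0), 155), (np.float64(58.0), 159), (np.float64(59.0), 158), (np.float64(60.0), 160), (np.float64(61.0), 158), (np.float64(62.0), 159), (np.float64(63.0), 158), (np.float64(64.0), 158), (np.float64(65.0), 158), (np.float64(66.0), 158), (np.float64(67.0), 158), (np.float64(68.0), 157), (np.float64(69.0), 159), (np.float64(70.0), 157), (np.float64(71.0), 158), (np.float64(72.0), 157), (np.float64(73.0), 154), (np.float64(74.0), 112), (np.float64(75.0), 156), (np.float64(76.0), 156), (np.float64(77.0), 157), (np.float64(78.0), 157), (np.float64(79.0), 157), (np.float64(80.0), 158), (np.float64(81.0), 156), (np.float64(82.0), 156)]
```

>>> play_rows(
  motion=[
    {"claw": 1,"tx": 0.02,"ty": -0.01,"tz": 0,"turn": 0},
    {"claw": 1,"tx": 0,"ty": 0,"tz": 0.03,"turn": 0},
    {"claw": 1,"tx": 0,"ty": 0,"tz": 0.03,"turn": 0},
    {"claw": 1,"tx": 0,"ty": 0,"tz": 0,"turn": 0},
    {"claw": 1,"tx": 0,"ty": 0,"tz": 0,"turn": 0},
  ],
)

```text
clock: 12.18
tool_pos: [0.5504, 0.0328, 0.0354]
tcp_rot: [-2.24, -2.2, -0.002]
ft_force: [-17.9, -1.1, 43.8]
finger_gap: 0.193
gripper_force: 63.8
```

```bash
python3 - <<'E'
from h import *
to(.5502,.0327,.0314,-91)
E
```

```text
pos [0.5504 0.0328 0.0354] yaw -91.0 tilt [-0.6  2.2] | turn -0.0 now [-0.003 -0.003  0.066] after [-0.002 -0.003  0.066] F [-17.9  -1.1  43.8] gap 0.193 t 12.18
```

>>> play_rows(
  motion=[
    {"claw": 1,"tx": 0,"ty": 0,"tz": -0.05,"turn": 0},
    {"claw": 1,"tx": 0,"ty": 0,"tz": 0,"turn": 0},
    {"claw": 1,"tx": 0,"ty": 0,"tz": 0,"turn": 0},
  ],
)

```text
clock: 12.55
tool_pos: [0.5506, 0.0328, 0.0355]
tcp_rot: [2.241, 2.202, 0.0]
ft_force: [-2.2, -0.2, 7.1]
finger_gap: 0.193
gripper_force: 59.5
```

```bash
python3 - <<'E'
from h import *
to(.5502,.0327,.0314,-91)
d=grab('wrist'); s=grab('side')
a=cv2.resize(d['img'],(560,420)); u,v=proj(s,[[.55,.066,.02]])[0].astype(int); print(u,v)
c=cv2.resize(s['img'][v-40:v+40,u-40:u+40],(240,240),interpolation=cv2.INTER_CUBIC); o=np.zeros((420,800,3),np.uint8);o[:,:560]=a;o[:240,560:]=c
cv2.imwrite('pics/w6.png',o)
E
```

```text
pos [0.5506 0.0328 0.0355] yaw -91.0 tilt [0.3 0.1] | turn 0.0 now [-0.002 -0.006  0.069] after [-0.002 -0.006  0.069] F [-2.2 -0.2  7.1] gap 0.193 t 12.55
293 200
```

View pics/w6.png

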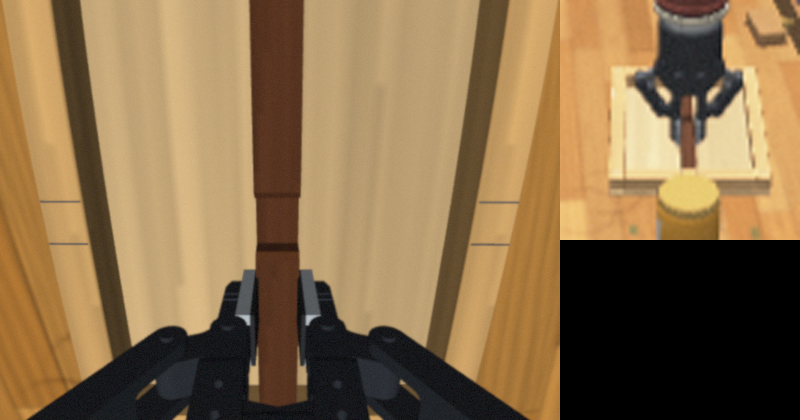

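The wrist view shows the bar between the rails, with its notch at v 195–247 and ticks at v≈202/243. I'll check the bar's apparent width at top height 27 mm to see whether it lies flat.

```bash
python3 chk.py 0.027 tmp1; python3 chk.py 0.032 tmp2 | tail -1; python3 - <<'E'
from h import *
d=grab('wrist')
t=px(d,[(60,202),(68,244),(499,202),(490,244)],.027); print(t.mean(0).round(4)); n=px(d,[(278,194.5),(278,248)],.027); print(n.round(4)[:,1], n.mean(0).round(4))
E
```

```text
pos [0.5506 0.0328 0.0355] yaw -91.0 tilt [0.2 0.1] | turn 0.0 now [ 0.563 -0.003  0.092] after [ 0.563 -0.003  0.092] F [-1.7  1.2  6.9] gap 0.191 t 12.7
L [(59.5, 5), (61.5, 41), (66.5, 77), (71.5, 113), (76.5, 149)] Q [(501.5, 5), (497.5, 41), (492.5, 77), (486.5, 113), (481.5, 149)] E [(5, 250, 302), (41, 251, 302), (77, 252, 301), (113, 252, 301), (149, 253, 300)]
width [0.1489 0.1499 0.1502 0.1506 0.1508 0.1511 0.1514]
panel mid x at .0666 0.5507 yaw -1.36
bar x at .0666 0.5502 yaw -0.78 w [np.float64(0.0175), np.float64(0.0176), np.float64(0.0174), np.float64(0.0178), np.float64(0.0176)]
bar x at .0666 0.5502 yaw -0.78 w [np.float64(0.0168), np.float64(0.0169), np.float64(0.017), np.float64(0.0172), np.float64(0.017)]
[0.5511 0.0664 0.027 ]
[0.0783 0.0559] [0.5506 0.0671 0.027 ]
```

The bar lies flat: its width is consistent at 27 mm. It is within 0.7 mm of centre in both x and y. Releasing it and going to hover over the short brace.

>>> play_rows(
  motion=[
    {"claw": 0.3,"tx": 0,"ty": 0,"tz": 0,"turn": 0},
    {"claw": 0.2,"tx": 0,"ty": 0,"tz": 0,"turn": 0},
    {"claw": 0.2,"tx": 0,"ty": 0,"tz": -0.35,"turn": 0},
    {"claw": 0.0,"tx": 0,"ty": 0,"tz": -0.8,"turn": 0},
    {"claw": 0,"tx": 0,"ty": 0,"tz": -0.8,"turn": 0},
    {"claw": 0,"tx": 0,"ty": 0,"tz": -0.8,"turn": 0},
    {"claw": 0,"tx": 0.55,"ty": 0,"tz": 0,"turn": 0},
    {"claw": 0,"tx": 0.6,"ty": 0,"tz": 0,"turn": 0},
    {"claw": 0,"tx": 0.6,"ty": 0,"tz": 0,"turn": 0},
    {"claw": 0,"tx": 0.6,"ty": 0,"tz": 0,"turn": 0},
    {"claw": 0,"tx": 0.6,"ty": 0,"tz": 0,"turn": 0},
    {"claw": 0,"tx": 0.6,"ty": 0,"tz": 0,"turn": 0},
    {"claw": 0,"tx": 0.6,"ty": -0.06,"tz": 0,"turn": 0},
    {"claw": 0,"tx": 0.28,"ty": 0,"tz": 0,"turn": 7.6},
    {"claw": 0,"tx": 0,"ty": 0,"tz": 0,"turn": 0},
    {"claw": 0,"tx": 0,"ty": 0,"tz": 0,"turn": 0},
  ],
)

```text
clock: 14.8
tool_pos: [0.5516, 0.2972, 0.2001]
tcp_rot: [2.38, 2.05, -0.001]
ft_force: [-0.4, 0.1, -0.1]
finger_gap: 0.501
gripper_force: 0.0
```

```bash
python3 - <<'E'
from h import *
d=grab('wrist','w7'); c=bar(d,.022,(150,0,420,300),110); g=cv2.cvtColor(d['img'],cv2.COLOR_BGR2GRAY).astype(int)
for v in range(20,280,30): print(v,[int(x) for x in g[v,240:320:4]])
to(.5518,.2989,.2,-98.6)
t=grab('top'); bar(t,.027,(192,172,276,238))
E
```

```text
bar [558.9 334.2] size [144.2  15.9] yaw -8.77
20 [157, 155, 149, 156, 147, 149, 146, 151, 151, 150, 148, 155, 150, 155, 149, 129, 134, 139, 134, 138]
50 [164, 153, 160, 158, 142, 152, 151, 148, 145, 152, 152, 150, 149, 149, 146, 153, 143, 134, 131, 137]
80 [157, 153, 164, 158, 164, 157, 141, 152, 65, 67, 68, 68, 73, 110, 147, 147, 150, 152, 137, 130]
110 [155, 164, 158, 159, 163, 157, 164, 145, 67, 72, 71, 74, 71, 121, 153, 148, 148, 153, 151, 141]
140 [157, 164, 158, 160, 169, 165, 155, 163, 64, 70, 72, 74, 70, 139, 152, 144, 150, 152, 149, 153]
170 [150, 157, 161, 156, 153, 138, 159, 154, 69, 72, 70, 70, 69, 142, 152, 154, 152, 149, 154, 152]
200 [121, 125, 165, 156, 163, 155, 158, 164, 66, 67, 66, 67, 71, 162, 159, 159, 155, 165, 153, 161]
230 [138, 135, 139, 134, 162, 166, 162, 167, 129, 137, 133, 133, 132, 161, 155, 159, 160, 168, 160, 167]
260 [142, 141, 140, 143, 139, 132, 166, 165, 167, 165, 170, 163, 171, 159, 86, 55, 60, 61, 128, 162]
pos [0.5518 0.297  0.2003] yaw -98.6 tilt [ 0.  -0.6] | turn 0.0 now [ 0.031 -0.004  0.004] after [ 0.031 -0.004  0.005] F [-0.3  0.3  0.1] gap 0.502 t 14.85Traceback (most recent call last):
  File "<stdin>", line 5, in <module>
  File "h.py", line 32, in bar
    c=max(cv2.findContours(M,0,1)[0],key=cv2.contourArea); P=px(d,c.reshape(-1,2),z)
ValueError: max() iterable argument is empty
```

>>> play_rows(
  motion=[
    {"claw": 0,"tx": 0.047,"ty": 0.022,"tz": 0.4,"turn": 0.2},
    {"claw": 0,"tx": 0,"ty": 0,"tz": 0.8,"turn": 0},
    {"claw": 0,"tx": 0,"ty": 0,"tz": 0.8,"turn": 0},
    {"claw": 0,"tx": 0,"ty": 0,"tz": 0.6,"turn": 0},
    {"claw": 0,"tx": 0,"ty": 0,"tz": 0.28,"turn": 0},
    {"claw": 0,"tx": 0,"ty": 0,"tz": 0,"turn": 0},
    {"claw": 0,"tx": 0,"ty": 0,"tz": 0,"turn": 0},
  ],
)

```text
clock: 15.78
tool_pos: [0.5543, 0.3014, 0.0292]
tcp_rot: [2.385, 2.044, 0.004]
ft_force: [0.1, -0.2, -0.6]
finger_gap: 0.502
gripper_force: 0.0
```

>>> play_rows(
  motion=[
    {"claw": 1,"tx": 0,"ty": 0,"tz": 0,"turn": 0},
    {"claw": 1,"tx": 0,"ty": 0,"tz": 0,"turn": 0},
    {"claw": 1,"tx": 0,"ty": 0,"tz": 0,"turn": 0},
    {"claw": 1,"tx": 0,"ty": 0,"tz": 0,"turn": 0},
  ],
)

```text
clock: 16.27
tool_pos: [0.554, 0.3016, 0.0291]
tcp_rot: [2.385, 2.044, 0.004]
ft_force: [-1.3, -0.7, 6.0]
finger_gap: 0.189
gripper_force: 59.6
```

>>> play_rows(
  motion=[
    {"claw": 1,"tx": 0,"ty": 0,"tz": -0.5,"turn": 0},
    {"claw": 1,"tx": 0,"ty": 0,"tz": -0.8,"turn": 0},
    {"claw": 1,"tx": -0.476,"ty": 0.137,"tz": -0.4,"turn": 0},
    {"claw": 1,"tx": -0.476,"ty": 0.137,"tz": 0,"turn": 0},
    {"claw": 1,"tx": -0.476,"ty": 0.137,"tz": 0,"turn": 0},
    {"claw": 1,"tx": -0.476,"ty": 0.137,"tz": 0,"turn": 0},
    {"claw": 1,"tx": -0.476,"ty": 0.137,"tz": 0,"turn": 0},
    {"claw": 1,"tx": -0.476,"ty": 0.137,"tz": 0,"turn": 0},
    {"claw": 1,"tx": -0.476,"ty": 0.137,"tz": 0,"turn": 0},
    {"claw": 1,"tx": -0.476,"ty": 0.137,"tz": 0,"turn": 0},
  ],
)

```text
clock: 17.52
tool_pos: [0.5833, 0.0644, 0.1301]
tcp_rot: [2.385, 2.044, 0.001]
ft_force: [0.4, -0.3, -1.0]
finger_gap: 0.193
gripper_force: 58.8
```

>>> play_rows(
  motion=[
    {"claw": 1,"tx": 0,"ty": 0,"tz": 0,"turn": -9.78},
    {"claw": 1,"tx": 0,"ty": 0,"tz": 0,"turn": -9.78},
    {"claw": 1,"tx": 0,"ty": 0,"tz": 0,"turn": -9.78},
    {"claw": 1,"tx": 0,"ty": 0,"tz": 0,"turn": -9.78},
    {"claw": 1,"tx": 0,"ty": 0,"tz": 0,"turn": -9.78},
    {"claw": 1,"tx": 0,"ty": 0,"tz": 0,"turn": -9.78},
    {"claw": 1,"tx": 0,"ty": 0,"tz": 0,"turn": -9.78},
    {"claw": 1,"tx": 0,"ty": 0,"tz": 0,"turn": -9.78},
    {"claw": 1,"tx": 0,"ty": 0,"tz": 0,"turn": -9.78},
    {"claw": 1,"tx": 0,"ty": 0,"tz": 0,"turn": -9.78},
    {"claw": 1,"tx": 0,"ty": 0,"tz": 0,"turn": 0},
    {"claw": 1,"tx": 0,"ty": 0,"tz": 0,"turn": 0},
  ],
)

```text
clock: 19.02
tool_pos: [0.5832, 0.0652, 0.1298]
tcp_rot: [0.034, 3.141, 0.0]
ft_force: [0.1, 0.5, -1.2]
finger_gap: 0.192
gripper_force: 58.7
```

```bash
python3 - <<'E'
from h import *
to(.5839,.0661,.075,-1)
d=grab('wrist','w8')
E
```

```text
pos [0.5832 0.0652 0.1298] yaw -1.2 tilt [0.4 0.1] | turn -0.2 now [-0.011  0.015  0.913] after [-0.011  0.015  0.913] F [ 0.1  0.5 -1.2] gap 0.192 t 19.02
```

View pics/w8.png

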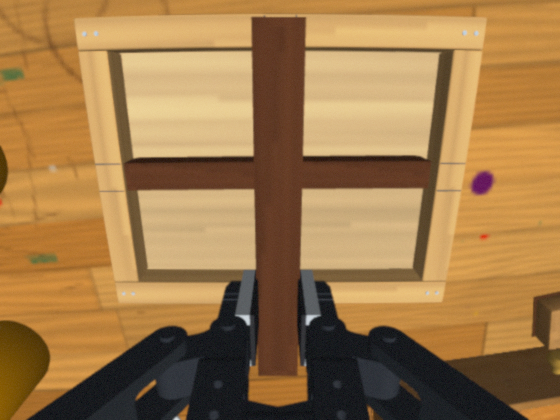

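The wrist view shows the short brace held at u 253–305, from v 18 to v 375. The long brace lies at v≈160–189, from u 127 to 428. Rail ticks are at v≈163/190.

```bash
python3 - <<'E'
from h import *
d=grab('wrist'); z=telemetry.read_state()['tool_pos'][2]-.0071; mm=lambda p:(p*1000).round(1)
e=px(d,[(278.5,17.5),(278,375)],z); print('short ends',mm(e).tolist(),'len',np.linalg.norm(e[0]-e[1]).round(4),'mid',mm(e.mean(0)))
g=d['img'][:,:,1].astype(int); C=[]
for v in range(30,250,20):
    b=[u for u in range(235,325) if g[v,u]<75] if not 150<v<195 else []
    if b: C.append(((min(b)+max(b))/2,v,max(b)-min(b)+1))
C=np.array(C); m=px(d,C[:,:2],z); f=np.polyfit(m[:,0],m[:,1],1); print('short axis y at x=.551',np.polyval(f,.551).round(4),'yaw',np.degrees(np.arctan(f[0])).round(2),C[:,2])
t=px(d,[(108,163.5),(111,190.5),(451,163.5),(448,190)],.027); print('ticks',mm(t).tolist(),mm(t.mean(0)))
for u in (180,220,340,380): 
    v=[v for v in range(145,205) if g[v,u]<75]; a=px(d,[(u,min(v)-.5),(u,max(v)+.5)],.027); print(u,min(v),max(v),mm(a).tolist(),mm(a.mean(0)),[int(x) for x in g[150:196:2,u]])
le=px(d,[(127,175),(428,174)],.027);print('long ends',mm(le).tolist())
E
```

```text
short ends [[475.2, 67.1, 122.5], [622.2, 64.0, 122.5]] len 0.147 mid [548.7  65.6 122.5]
short axis y at x=.551 0.0653 yaw -1.31 [52. 53. 51. 49. 49. 48. 47. 45. 44.]
ticks [[539.8, -43.6, 27.0], [557.8, -44.7, 27.0], [544.4, 177.2, 27.0], [562.1, 177.5, 27.0]] [551.   66.6  27. ]
180 158 188 [[537.3, 3.6, 27.0], [557.6, 1.5, 27.0]] [547.4   2.5  27. ] [195, 199, 197, 166, 37, 29, 39, 50, 54, 54, 58, 60, 61, 62, 59, 63, 62, 59, 60, 67, 147, 183, 180]
220 157 187 [[537.2, 29.1, 27.0], [557.5, 27.7, 27.0]] [547.4  28.4  27. ] [196, 196, 193, 135, 29, 30, 42, 50, 56, 63, 55, 58, 61, 61, 55, 62, 62, 60, 59, 78, 164, 182, 182]
340 157 187 [[538.8, 105.1, 27.0], [559.1, 105.8, 27.0]] [548.9 105.4  27. ] [198, 193, 186, 88, 28, 38, 51, 55, 61, 60, 58, 59, 60, 60, 60, 63, 59, 57, 57, 105, 173, 182, 181]
380 157 187 [[539.2, 130.6, 27.0], [559.6, 132.0, 27.0]] [549.4 131.3  27. ] [198, 193, 178, 75, 24, 29, 52, 54, 57, 54, 51, 59, 66, 60, 56, 62, 63, 59, 58, 114, 174, 181, 183]
long ends [[547.7, -32.3, 27.0], [551.1, 162.8, 27.0]]
```

>>> play_rows(
  motion=[
    {"claw": 1,"tx": -0.017,"ty": 0.015,"tz": 0.4,"turn": -0.2},
    {"claw": 1,"tx": 0,"ty": 0,"tz": 0.4,"turn": 0},
    {"claw": 1,"tx": 0,"ty": 0,"tz": 0.26,"turn": 0},
    {"claw": 1,"tx": 0,"ty": 0,"tz": 0,"turn": 0},
    {"claw": 1,"tx": 0,"ty": 0,"tz": 0,"turn": 0},
  ],
)

```text
clock: 19.75
tool_pos: [0.5847, 0.0662, 0.0667]
tcp_rot: [0.023, 3.14, 0.0]
ft_force: [-0.1, 0.1, 0.3]
finger_gap: 0.186
gripper_force: 58.7
```

```bash
python3 - <<'E'
from h import *
to(.5839,.0661,.034,-1)
d=grab('wrist','w9'); z=telemetry.read_state()['tool_pos'][2]-.0071; mm=lambda p:(p*1000).round(1)
g=d['img'][:,:,1].astype(int); C=[]
for v in range(20,250,15):
    b=[u for u in range(235,325) if g[v,u]<75] if not 130<v<215 else []
    if b: C.append(((min(b)+max(b))/2,v,max(b)-min(b)+1))
C=np.array(C); m=px(d,C[:,:2],z); f=np.polyfit(m[:,0],m[:,1],1); print('short y at x=.551',np.polyval(f,.551).round(4),'yaw',np.degrees(np.arctan(f[0])).round(2),C[:,2])
col=g[:60,278]; print('far end',[int(x) for x in col[::2]]); col=g[350:420,278]; print('near',[int(x) for x in col[::2]])
for u in (150,190,225,330,370,400): 
    v=[v for v in range(140,240) if g[v,u]<75]; a=px(d,[(u,max(v)+.5)],.027); print(u,min(v),max(v),'near edge',mm(a).tolist())
for x0 in (60,80,480,500): print(x0,[(v,int(g[v,x0])) for v in range(150,240) if g[v,x0]<g[v-3,x0]-15 and g[v,x0]<g[v+3,x0]-15])
E
```

```text
pos [0.5847 0.0662 0.0667] yaw -0.8 tilt [1.  0.1] | turn 0.2 now [ 0.014 -0.002  0.545] after [ 0.014 -0.002  0.545] F [-0.1  0.1  0.3] gap 0.186 t 19.75
short y at x=.551 0.0662 yaw -0.81 [52. 51. 51. 51. 49. 49. 49. 49. 90. 44. 44.]
far end [181, 184, 186, 187, 191, 193, 191, 190, 153, 63, 60, 59, 61, 58, 60, 54, 61, 60, 57, 58, 56, 57, 56, 56, 59, 52, 58, 59, 61, 61]
near [58, 57, 59, 57, 55, 54, 52, 61, 60, 55, 60, 62, 66, 112, 135, 139, 141, 137, 135, 138, 140, 135, 140, 129, 115, 120, 119, 117, 77, 29, 28, 19, 23, 23, 28]
150 175 218 near edge [[557.8, 3.9, 27.0]]
190 175 218 near edge [[558.1, 23.5, 27.0]]
225 175 218 near edge [[558.3, 40.5, 27.0]]
330 175 218 near edge [[559.1, 91.3, 27.0]]
370 175 218 near edge [[559.4, 110.8, 27.0]]
400 175 218 near edge [[559.6, 125.5, 27.0]]
60 [(184, 153), (185, 134), (220, 132), (221, 137)]
80 [(182, 29)]
480 []
500 [(186, 141), (187, 120), (188, 152), (222, 126), (223, 138)]
```

View pics/w9.png

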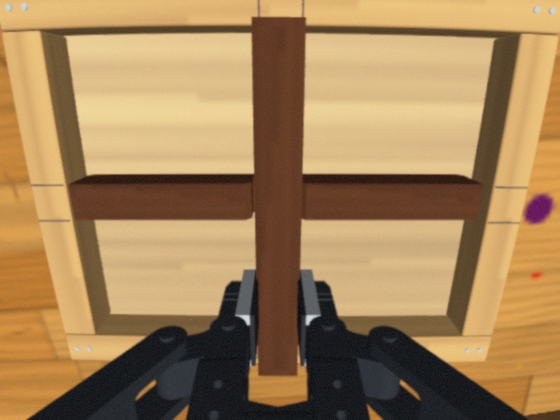

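The wrist view shows the short brace over the crossing at u 253–303, with the notch mouth just visible at u≈252 and u≈304. The long brace's near edge is at v 218 against the near tick at v≈221.

```bash
python3 - <<'E'
from h import *
d=grab('wrist'); mm=lambda p:(p*1000).round(1); g=d['img'][:,:,1].astype(int)
e=px(d,[(278.5,17),(278,375.5)],.0596); print('short',mm(e).tolist(),mm(e.mean(0)),np.linalg.norm(e[0]-e[1]))
print('ticks',mm(px(d,[(48,184.7),(48,220.5),(510,187),(510,222.3)],.027).mean(0)))
i=px(d,[(150,32.5),(400,35),(150,334.5),(400,336)],.027); print('rails x',mm(i).tolist())
print([int(x) for x in g[25:40,150]],[int(x) for x in g[325:340,150]])
for v in (190,200,210): print(v,[(u,int(g[v,u])) for u in list(range(244,260))+list(range(296,312))])
E
```

```text
short [[476.7, 67.4, 59.6], [624.4, 65.2, 59.6]] [550.6  66.3  59.6] 0.14770024857353356
ticks [551.4  67.   27. ]
rails x [[475.6, 13.8, 27.0], [478.1, 118.4, 27.0], [626.1, -5.5, 27.0], [629.0, 132.8, 27.0]]
[115, 82, 68, 65, 69, 64, 70, 96, 149, 192, 199, 202, 202, 201, 204] [94, 97, 97, 99, 97, 96, 99, 90, 77, 57, 34, 31, 30, 27, 29]
190 [(244, 54), (245, 57), (246, 58), (247, 56), (248, 58), (249, 57), (250, 56), (251, 46), (252, 45), (253, 58), (254, 60), (255, 55), (256, 57), (257, 57), (258, 59), (259, 57), (296, 60), (297, 57), (298, 61), (299, 61), (300, 63), (301, 54), (302, 54), (303, 51), (304, 52), (305, 51), (306, 57), (307, 60), (308, 61), (309, 60), (310, 66), (311, 61)]
200 [(244, 60), (245, 59), (246, 60), (247, 58), (248, 60), (249, 59), (250, 64), (251, 50), (252, 46), (253, 57), (254, 58), (255, 57), (256, 57), (257, 53), (258, 56), (259, 57), (296, 60), (297, 60), (298, 59), (299, 59), (300, 57), (301, 60), (302, 50), (303, 50), (304, 52), (305, 52), (306, 54), (307, 59), (308, 60), (309, 61), (310, 62), (311, 62)]
210 [(244, 63), (245, 61), (246, 59), (247, 55), (248, 60), (249, 58), (250, 61), (251, 53), (252, 51), (253, 60), (254, 63), (255, 60), (256, 53), (257, 57), (258, 58), (259, 53), (296, 62), (297, 63), (298, 63), (299, 63), (300, 64), (301, 58), (302, 52), (303, 46), (304, 49), (305, 55), (306, 58), (307, 61), (308, 64), (309, 58), (310, 60), (311, 58)]
```

>>> play_rows(
  motion=[
    {"claw": 1,"tx": 0,"ty": 0,"tz": 0.2,"turn": 0.1},
    {"claw": 1,"tx": 0,"ty": 0,"tz": 0.15,"turn": 0},
    {"claw": 1,"tx": 0,"ty": 0,"tz": 0.1,"turn": 0},
    {"claw": 1,"tx": 0,"ty": 0,"tz": 0.08,"turn": 0},
    {"claw": 1,"tx": 0,"ty": 0,"tz": 0,"turn": 0},
    {"claw": 1,"tx": 0,"ty": 0,"tz": 0,"turn": 0},
  ],
)

```text
clock: 20.6
tool_pos: [0.5843, 0.0661, 0.0341]
tcp_rot: [0.025, 3.141, -0.0]
ft_force: [-0.2, 0.2, -0.3]
finger_gap: 0.19
gripper_force: 58.8
```

>>> play_rows(
  motion=[
    {"claw": 0.4,"tx": 0,"ty": 0,"tz": 0,"turn": 0},
    {"claw": 0.3,"tx": 0,"ty": 0,"tz": 0,"turn": 0},
    {"claw": 0.3,"tx": 0,"ty": 0,"tz": 0,"turn": 0},
    {"claw": 0.3,"tx": 0,"ty": 0,"tz": -0.3,"turn": 0},
    {"claw": 0.3,"tx": 0,"ty": 0,"tz": -0.7,"turn": 0},
    {"claw": 0,"tx": 0,"ty": 0,"tz": -0.8,"turn": 0},
    {"claw": 0,"tx": 0,"ty": 0,"tz": -0.6,"turn": 0},
    {"claw": 0,"tx": 0,"ty": 0,"tz": 0,"turn": 0},
    {"claw": 0,"tx": 0,"ty": 0,"tz": 0,"turn": 0},
  ],
)

```text
clock: 21.72
tool_pos: [0.584, 0.0661, 0.1784]
tcp_rot: [0.025, 3.141, 0.0]
ft_force: [-0.9, -0.1, 0.9]
finger_gap: 0.499
gripper_force: 0.0
```

```bash
python3 - <<'E'
from h import *
to(.5839,.0661,.034,-1)
d=grab('wrist','w10'); mm=lambda p:(p*1000).round(1); g=cv2.cvtColor(d['img'],cv2.COLOR_BGR2GRAY).astype(int)
m=(g<85).astype(np.uint8)
def run(P,Q,n=400):
    t=np.linspace(0,1,n)[:,None]; W=np.array(P)*(1-t)+np.array(Q)*t; uv=proj(d,W).astype(np.float32)
    v=cv2.remap(g.astype(np.float32),uv[:,:1],uv[:,1:],1).ravel(); k=np.where(v<80)[0]; return W[k[0]][:2]*1000,W[k[-1]][:2]*1000
for y in (-.02,.02,.1,.15): print('long x at y',y,[a.round(1).tolist() for a in run((.52,y,.027),(.58,y,.027))])
for x in (.50,.52,.575,.59): print('short y at x',x,[a.round(1).tolist() for a in run((x,.035,.027),(x,.1,.027))])
cv2.imwrite('pics/w10.png',d['img'])
E
```

```text
pos [0.584  0.0661 0.1784] yaw -0.9 tilt [0.2 0.1] | turn 0.1 now [ 2.000e-03 -1.000e-03  2.407e+00] after [ 1.000e-03 -1.000e-03  2.407e+00] F [-0.9 -0.1  0.9] gap 0.499 t 21.73
long x at y -0.02 [[537.4, -20.0], [556.8, -20.0]]
long x at y 0.02 [[538.0, 20.0], [557.3, 20.0]]
long x at y 0.1 [[539.2, 100.0], [558.5, 100.0]]
long x at y 0.15 [[539.8, 150.0], [559.2, 150.0]]
short y at x 0.5 [[500.0, 58.8], [500.0, 75.1]]
short y at x 0.52 [[520.0, 58.5], [520.0, 74.4]]
short y at x 0.575 [[575.0, 57.3], [575.0, 73.6]]
short y at x 0.59 [[590.0, 57.3], [590.0, 73.3]]
```

View pics/w10.png

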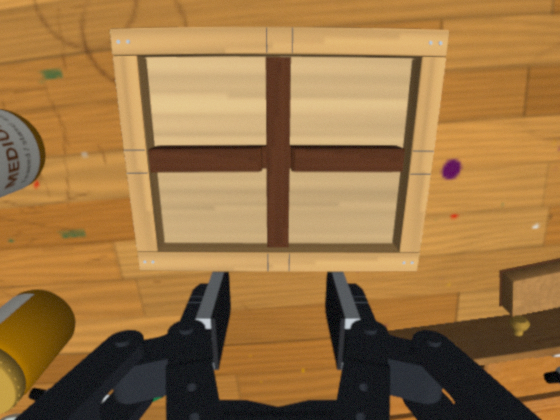

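The wrist view shows the braces locked. The short brace is at u 266–289 against ticks at 267/292. The long brace is at v 150–171 against ticks at 150/173. Both are within about 1.5 mm of centre. Next is the gesso pot.

>>> play_rows(
  motion=[
    {"claw": -1,"tx": 0,"ty": 0,"tz": -0.6,"turn": 0},
    {"claw": -1,"tx": 0,"ty": 0,"tz": -0.6,"turn": 0},
    {"claw": -1,"tx": 0.346,"ty": -0.619,"tz": 0,"turn": 0},
    {"claw": -1,"tx": 0.346,"ty": -0.619,"tz": 0,"turn": 0},
    {"claw": -1,"tx": 0.346,"ty": -0.619,"tz": 0,"turn": 0},
    {"claw": -1,"tx": 0.346,"ty": -0.619,"tz": 0,"turn": 0},
    {"claw": -1,"tx": 0.346,"ty": -0.619,"tz": 0,"turn": 0},
    {"claw": -1,"tx": 0.346,"ty": -0.619,"tz": 0,"turn": 0},
    {"claw": -1,"tx": 0.346,"ty": -0.619,"tz": 0,"turn": 0},
    {"claw": -1,"tx": 0.346,"ty": -0.619,"tz": 0,"turn": 0},
    {"claw": -1,"tx": 0.346,"ty": -0.619,"tz": 0,"turn": 0},
    {"claw": -1,"tx": 0,"ty": 0,"tz": 0,"turn": 9.9},
    {"claw": -1,"tx": 0,"ty": 0,"tz": 0,"turn": 9.9},
    {"claw": -1,"tx": 0,"ty": 0,"tz": 0,"turn": 9.9},
    {"claw": -1,"tx": 0,"ty": 0,"tz": 0,"turn": 9.9},
    {"claw": -1,"tx": 0,"ty": 0,"tz": 0,"turn": 9.9},
    {"claw": -1,"tx": 0,"ty": 0,"tz": 0,"turn": 9.9},
    {"claw": -1,"tx": 0,"ty": 0,"tz": 0,"turn": 9.9},
    {"claw": -1,"tx": 0,"ty": 0,"tz": 0,"turn": 9.9},
    {"claw": -1,"tx": 0,"ty": 0,"tz": 0,"turn": 9.9},
  ],
)

```text
clock: 24.28
tool_pos: [0.3915, -0.2649, 0.2491]
tcp_rot: [-2.227, -2.214, 0.002]
ft_force: [-0.7, 0.5, -0.0]
finger_gap: 1.002
gripper_force: 0.0
```

```bash
cat > pot.py <<'E'
from h import *
import sys
# x y zlid : find the lid blob round the predicted lid centre in the wrist view, by likeness to its centre colour
x,y,z,tol=map(float,sys.argv[1:5])
to(x,y,z,-90); d=grab('wrist','p_'+sys.argv[5]); u,v=proj(d,[[x,y,z]])[0]; print('pred px',u,v)
lab=cv2.cvtColor(d['img'],cv2.COLOR_BGR2LAB).astype(int); u,v=int(u),int(min(v,410))
ref=np.median(lab[v-6:v+7,u-6:u+7].reshape(-1,3),0); m=((np.abs(lab-ref)*[.6,1,1]).sum(2)<tol).astype(np.uint8)
m=cv2.morphologyEx(m,cv2.MORPH_OPEN,np.ones((5,5)))
n,l,st,c=cv2.connectedComponentsWithStats(m); k=l[v,u]; print('ref',ref,'box',st[k])
ct=max(cv2.findContours((l==k).astype(np.uint8),0,1)[0],key=len); P=px(d,ct.reshape(-1,2),z)[:,:2]
ct=cv2.convexHull((P*1000).astype(np.float32)); (a,b),r=cv2.minEnclosingCircle(ct); el=cv2.fitEllipse(ct); print('lid mm circ',round(a,1),round(b,1),'dia',round(2*r,1),'ell',np.round(el[0],1),np.round(el[1],1))
E
python3 pot.py .392 -.265 .085 30 g1
```

```text
pos [ 0.3915 -0.2649  0.2491] yaw -90.3 tilt [-2.1  0.5] | turn -0.3 now [-0.004  0.014  2.736] after [-2.000e-03  8.000e-03  2.736e+00] F [-0.7  0.5 -0. ] gap 1.002 t 24.27
pred px 279.4815606105792 196.10319907691238
ref [ 44. 128. 122.] box [ 242  159   76   74 4385]
lid mm circ 392.1 -265.8 dia 64.0 ell [ 392.  -265.8] [63.  63.9]
```

The lid measures 64 mm across on the 68 mm pot, so this is the gesso pot at (392.1, −265.8). Descending.

>>> play_rows(
  motion=[
    {"claw": -1,"tx": -0.015,"ty": 0.01,"tz": 0.5,"turn": 0},
    {"claw": -1,"tx": 0,"ty": 0,"tz": 0.7,"turn": 0},
    {"claw": -1,"tx": 0,"ty": 0,"tz": 0.7,"turn": 0},
    {"claw": -1,"tx": 0,"ty": 0,"tz": 0.6,"turn": 0},
    {"claw": -1,"tx": 0,"ty": 0,"tz": 0.5,"turn": 0},
    {"claw": -1,"tx": 0,"ty": 0,"tz": 0.3,"turn": 0},
    {"claw": -1,"tx": 0,"ty": 0,"tz": 0,"turn": 0},
    {"claw": -1,"tx": 0,"ty": 0,"tz": 0,"turn": 0},
    {"claw": 1,"tx": 0,"ty": 0,"tz": 0,"turn": 0},
    {"claw": 1,"tx": 0,"ty": 0,"tz": 0,"turn": 0},
    {"claw": 1,"tx": 0,"ty": 0,"tz": 0,"turn": 0},
    {"claw": 1,"tx": 0,"ty": 0,"tz": 0,"turn": 0},
  ],
)

```text
clock: 25.82
tool_pos: [0.3931, -0.2663, 0.0533]
tcp_rot: [2.22, 2.221, 0.001]
ft_force: [-2.7, 1.6, 7.5]
finger_gap: 0.782
gripper_force: 65.5
```

```bash
python3 - <<'E'
from h import *
to(.392,-.2658,.05,-90.3)
E
```

```text
pos [ 0.3931 -0.2663  0.0533] yaw -90.0 tilt [ 1.2 -0.1] | turn 0.3 now [ 0.008 -0.018  0.054] after [ 0.008 -0.018  0.054] F [-2.7  1.6  7.5] gap 0.782 t 25.82
```

>>> play_rows(
  motion=[
    {"claw": 1,"tx": 0,"ty": 0,"tz": -0.5,"turn": 0},
    {"claw": 1,"tx": 0,"ty": 0,"tz": -0.8,"turn": 0},
    {"claw": 1,"tx": 0,"ty": 0,"tz": -0.8,"turn": 0},
    {"claw": 1,"tx": 0,"ty": 0,"tz": -0.35,"turn": 0},
    {"claw": 1,"tx": 0.554,"ty": 0.263,"tz": 0,"turn": 0},
    {"claw": 1,"tx": 0.554,"ty": 0.263,"tz": 0,"turn": 0},
    {"claw": 1,"tx": 0.554,"ty": 0.263,"tz": 0,"turn": 0},
    {"claw": 1,"tx": 0.554,"ty": 0.263,"tz": 0,"turn": 0},
    {"claw": 1,"tx": 0.554,"ty": 0.263,"tz": 0,"turn": 0},
    {"claw": 1,"tx": 0.554,"ty": 0.263,"tz": 0,"turn": 0},
    {"claw": 1,"tx": 0.554,"ty": 0.263,"tz": 0,"turn": 0},
    {"claw": 1,"tx": 0.554,"ty": 0.263,"tz": 0,"turn": 0},
    {"claw": 1,"tx": 0.554,"ty": 0.263,"tz": 0,"turn": 0},
    {"claw": 1,"tx": 0.554,"ty": 0.263,"tz": 0,"turn": 0},
    {"claw": 1,"tx": 0,"ty": 0,"tz": 0.8,"turn": 0},
    {"claw": 1,"tx": 0,"ty": 0,"tz": 0.7,"turn": 0},
    {"claw": 1,"tx": 0,"ty": 0,"tz": 0,"turn": 0},
    {"claw": 1,"tx": 0,"ty": 0,"tz": 0,"turn": 0},
  ],
)

```text
clock: 28.08
tool_pos: [0.5514, 0.0663, 0.1109]
tcp_rot: [2.221, 2.22, 0.002]
ft_force: [-0.0, -0.7, -4.2]
finger_gap: 0.782
gripper_force: 69.3
```

```bash
python3 - <<'E'
from h import *
to(.5506,.0661,.0807,-90)
E
```

```text
pos [0.5514 0.0663 0.1109] yaw -90.0 tilt [1.7 0.3] | turn -0.0 now [-0.004 -0.014  0.503] after [-0.004 -0.013  0.503] F [-0.  -0.7 -4.2] gap 0.782 t 28.07
```

>>> play_rows(
  motion=[
    {"claw": 1,"tx": 0,"ty": -0.013,"tz": 0.2,"turn": 0},
    {"claw": 1,"tx": 0,"ty": 0,"tz": 0.15,"turn": 0},
    {"claw": 1,"tx": 0,"ty": 0,"tz": 0.1,"turn": 0},
    {"claw": 1,"tx": 0,"ty": 0,"tz": 0.06,"turn": 0},
    {"claw": 1,"tx": 0,"ty": 0,"tz": 0,"turn": 0},
    {"claw": 1,"tx": 0,"ty": 0,"tz": 0,"turn": 0},
  ],
)

```text
clock: 28.82
tool_pos: [0.5495, 0.0663, 0.0803]
tcp_rot: [-2.221, -2.221, 0.0]
ft_force: [-11.4, -2.2, 19.0]
finger_gap: 0.783
gripper_force: 72.0
```

>>> play_rows(
  motion=[
    {"claw": 1,"tx": 0,"ty": 0.01,"tz": -0.015,"turn": 0},
    {"claw": 1,"tx": 0,"ty": 0,"tz": 0,"turn": 0},
    {"claw": -1,"tx": 0,"ty": 0,"tz": 0,"turn": 0},
    {"claw": -1,"tx": 0,"ty": 0,"tz": 0,"turn": 0},
    {"claw": -1,"tx": 0,"ty": 0,"tz": 0,"turn": 0},
    {"claw": -1,"tx": 0,"ty": 0,"tz": -0.3,"turn": 0},
    {"claw": -1,"tx": 0,"ty": 0,"tz": -0.6,"turn": 0},
    {"claw": -1,"tx": 0,"ty": 0,"tz": -0.8,"turn": 0},
    {"claw": -1,"tx": 0,"ty": 0,"tz": -0.8,"turn": 0},
    {"claw": -1,"tx": 0,"ty": 0,"tz": -0.8,"turn": 0},
    {"claw": -1,"tx": 0,"ty": 0,"tz": 0,"turn": 0},
    {"claw": -1,"tx": 0,"ty": 0,"tz": 0,"turn": 0},
  ],
)

```text
clock: 30.32
tool_pos: [0.5501, 0.0663, 0.2778]
tcp_rot: [2.221, 2.221, 0.001]
ft_force: [0.3, 0.1, 0.4]
finger_gap: 0.999
gripper_force: 0.0
```

```bash
python3 pot.py .551 .0666 .112 30 g2; python3 - <<'E'
from h import *
to(.5131,-.4155,.25,-90)
E
```

```text
pos [0.5501 0.0663 0.2778] yaw -90.0 tilt [0.4 0.2] | turn -0.0 now [0.005 0.014 2.763] after [0.005 0.015 2.763] F [0.3 0.1 0.4] gap 0.999 t 30.32
pred px 279.48535237568984 194.9864503594898
ref [ 39. 128. 122.] box [ 240  157   75   75 4381]
lid mm circ 549.2 66.3 dia 65.1 ell [549.1  66.6] [62.8 64.4]
pos [0.5498 0.0663 0.2769] yaw -90.0 tilt [-1.  -0.2] | turn -0.0 now [-8.029 -0.611  0.451] after [-8.029 -0.612  0.448] F [ 0.1  0.  -0.6] gap 1.0 t 30.38
```

The pot is on the crossing at (549.2, 66.4), as wanted. Next, the grey pot.

>>> play_rows(
  motion=[
    {"claw": -0.6,"tx": -0.73,"ty": -0.056,"tz": 0.04,"turn": 0},
    {"claw": -0.6,"tx": -0.73,"ty": -0.056,"tz": 0.04,"turn": 0},
    {"claw": -0.6,"tx": -0.73,"ty": -0.056,"tz": 0.04,"turn": 0},
    {"claw": -0.6,"tx": -0.73,"ty": -0.056,"tz": 0.04,"turn": 0},
    {"claw": -0.6,"tx": -0.73,"ty": -0.056,"tz": 0.04,"turn": 0},
    {"claw": -0.6,"tx": -0.73,"ty": -0.056,"tz": 0.04,"turn": 0},
    {"claw": -0.6,"tx": -0.73,"ty": -0.056,"tz": 0.04,"turn": 0},
    {"claw": -0.6,"tx": -0.73,"ty": -0.056,"tz": 0.04,"turn": 0},
    {"claw": -0.6,"tx": -0.73,"ty": -0.056,"tz": 0.04,"turn": 0},
    {"claw": -0.6,"tx": -0.73,"ty": -0.056,"tz": 0.04,"turn": 0},
    {"claw": -0.6,"tx": -0.73,"ty": -0.056,"tz": 0.05,"turn": 0},
    {"claw": -0.6,"tx": 0,"ty": 0,"tz": 0,"turn": -10},
    {"claw": -0.6,"tx": 0,"ty": 0,"tz": 0,"turn": -10},
    {"claw": -0.6,"tx": 0,"ty": 0,"tz": 0,"turn": -10},
    {"claw": -0.6,"tx": 0,"ty": 0,"tz": 0,"turn": 0},
    {"claw": -0.6,"tx": 0,"ty": 0,"tz": 0,"turn": 0},
  ],
)

```text
clock: 32.38
tool_pos: [0.513, -0.4153, 0.2497]
tcp_rot: [-1.576, -2.716, 0.0]
ft_force: [0.2, -0.1, 0.1]
finger_gap: 0.799
gripper_force: 0.0
```

```bash
python3 pot.py .5131 -.4155 .05 30 s1
```

```text
pos [ 0.513  -0.4153  0.2497] yaw -60.2 tilt [-1.1  0.6] | turn 29.8 now [-8.000e-03  1.000e-03  3.328e+00] after [-4.000e-03  1.000e-03  3.328e+00] F [ 0.2 -0.1  0.1] gap 0.799 t 32.38
pred px 278.7235758221264 186.24672660979078
ref [184. 128. 123.] box [ 252  160   53   55 2315]
lid mm circ 513.1 -417.0 dia 52.1 ell [ 513. -417.] [50.  52.2]
```

>>> play_rows(
  motion=[
    {"claw": -0.6,"tx": -0.025,"ty": -0.014,"tz": 0.6,"turn": 0},
    {"claw": -0.6,"tx": 0,"ty": 0,"tz": 0.8,"turn": 0},
    {"claw": -0.6,"tx": 0,"ty": 0,"tz": 0.8,"turn": 0},
    {"claw": -0.6,"tx": 0,"ty": 0,"tz": 0.7,"turn": 0},
    {"claw": -0.6,"tx": 0,"ty": 0,"tz": 0.5,"turn": 0},
    {"claw": -0.6,"tx": 0,"ty": 0,"tz": 0.2,"turn": 0},
    {"claw": -0.6,"tx": 0,"ty": 0,"tz": 0,"turn": 0},
    {"claw": -0.6,"tx": 0,"ty": 0,"tz": 0,"turn": 0},
    {"claw": 1,"tx": 0,"ty": 0,"tz": 0,"turn": 0},
    {"claw": 1,"tx": 0,"ty": 0,"tz": 0,"turn": 0},
    {"claw": 1,"tx": 0,"ty": 0,"tz": 0,"turn": 0},
    {"claw": 1,"tx": 0,"ty": 0,"tz": 0,"turn": 0},
  ],
)

```text
clock: 33.92
tool_pos: [0.5142, -0.4179, 0.0363]
tcp_rot: [1.57, 2.718, -0.0]
ft_force: [-0.3, 0.3, 6.3]
finger_gap: 0.592
gripper_force: 62.3
```

```bash
python3 - <<'E'
from h import *
to(.5491,-.0354,.2,-91)
E
```

```text
pos [ 0.5142 -0.4179  0.0363] yaw -60.0 tilt [ 2.4 -1.5] | turn 31.0 now [ 5.224  3.693 -2.736] after [ 6.384  0.47  -2.728] F [-0.3  0.3  6.3] gap 0.592 t 33.92
```

>>> play_rows(
  motion=[
    {"claw": 1,"tx": 0,"ty": 0,"tz": -0.5,"turn": 0},
    {"claw": 1,"tx": 0,"ty": 0,"tz": -0.8,"turn": 0},
    {"claw": 1,"tx": 0,"ty": 0,"tz": -0.8,"turn": 0},
    {"claw": 1,"tx": 0,"ty": 0,"tz": -0.65,"turn": 0},
    {"claw": 1,"tx": 0.521,"ty": 0.368,"tz": 0,"turn": 0},
    {"claw": 1,"tx": 0.521,"ty": 0.368,"tz": 0,"turn": 0},
    {"claw": 1,"tx": 0.521,"ty": 0.368,"tz": 0,"turn": 0},
    {"claw": 1,"tx": 0.521,"ty": 0.368,"tz": 0,"turn": 0},
    {"claw": 1,"tx": 0.521,"ty": 0.368,"tz": 0,"turn": 0},
    {"claw": 1,"tx": 0.521,"ty": 0.368,"tz": 0,"turn": 0},
    {"claw": 1,"tx": 0.521,"ty": 0.368,"tz": 0,"turn": 0},
    {"claw": 1,"tx": 0.521,"ty": 0.368,"tz": 0,"turn": 0},
    {"claw": 1,"tx": 0.521,"ty": 0.368,"tz": 0,"turn": 0},
    {"claw": 1,"tx": 0.521,"ty": 0.368,"tz": 0,"turn": 0},
    {"claw": 1,"tx": 0,"ty": 0,"tz": 0,"turn": 10.3},
    {"claw": 1,"tx": 0,"ty": 0,"tz": 0,"turn": 10.3},
    {"claw": 1,"tx": 0,"ty": 0,"tz": 0,"turn": 10.3},
    {"claw": 1,"tx": 0,"ty": 0,"tz": 0,"turn": 0},
    {"claw": 1,"tx": 0,"ty": 0,"tz": 0,"turn": 0},
  ],
)

```text
clock: 36.3
tool_pos: [0.5483, -0.0361, 0.1997]
tcp_rot: [2.234, 2.208, 0.001]
ft_force: [0.4, -0.5, -1.8]
finger_gap: 0.588
gripper_force: 62.6
```

```bash
python3 - <<'E'
from h import *
to(.5491,-.0368,.065,-91)
E
```

```text
pos [ 0.5483 -0.0361  0.1997] yaw -90.7 tilt [0.4 0. ] | turn 0.3 now [-0.011  0.012  2.246] after [-0.011  0.014  2.246] F [ 0.4 -0.5 -1.8] gap 0.588 t 36.3
```

>>> play_rows(
  motion=[
    {"claw": 1,"tx": -0.011,"ty": 0.025,"tz": 0.6,"turn": 0},
    {"claw": 1,"tx": 0,"ty": 0,"tz": 0.7,"turn": 0},
    {"claw": 1,"tx": 0,"ty": 0,"tz": 0.5,"turn": 0},
    {"claw": 1,"tx": 0,"ty": 0,"tz": 0.25,"turn": 0},
    {"claw": 1,"tx": 0,"ty": 0,"tz": 0.1,"turn": 0},
    {"claw": 1,"tx": 0,"ty": 0,"tz": 0,"turn": 0},
    {"claw": 1,"tx": 0,"ty": 0,"tz": 0.06,"turn": 0},
    {"claw": 1,"tx": 0,"ty": 0,"tz": 0,"turn": 0},
    {"claw": 1,"tx": 0,"ty": 0,"tz": 0,"turn": 0},
  ],
)

```text
clock: 37.42
tool_pos: [0.55, -0.0367, 0.0672]
tcp_rot: [2.238, 2.204, 0.001]
ft_force: [-0.2, 0.7, -1.6]
finger_gap: 0.585
gripper_force: 62.7
```

>>> play_rows(
  motion=[
    {"claw": 1,"tx": 0,"ty": -0.01,"tz": 0.04,"turn": 0},
    {"claw": 1,"tx": 0,"ty": 0,"tz": 0.03,"turn": 0},
    {"claw": 1,"tx": 0,"ty": 0,"tz": 0,"turn": 0},
    {"claw": 1,"tx": 0,"ty": 0,"tz": 0,"turn": 0},
  ],
)

```text
clock: 37.92
tool_pos: [0.5491, -0.0367, 0.0632]
tcp_rot: [-2.239, -2.204, -0.0]
ft_force: [-4.1, 1.4, 8.0]
finger_gap: 0.589
gripper_force: 63.8
```

>>> play_rows(
  motion=[
    {"claw": 0.0,"tx": 0,"ty": 0,"tz": 0,"turn": 0},
    {"claw": -0.5,"tx": 0,"ty": 0,"tz": 0,"turn": 0},
    {"claw": -0.6,"tx": 0,"ty": 0,"tz": 0,"turn": 0},
    {"claw": -0.6,"tx": 0,"ty": 0,"tz": 0,"turn": 0},
    {"claw": -0.6,"tx": 0,"ty": 0,"tz": -0.3,"turn": 0},
    {"claw": -0.6,"tx": 0,"ty": 0,"tz": -0.6,"turn": 0},
    {"claw": -0.6,"tx": 0,"ty": 0,"tz": -0.8,"turn": 0},
    {"claw": -0.6,"tx": 0,"ty": 0,"tz": -0.8,"turn": 0},
    {"claw": -0.6,"tx": 0,"ty": 0,"tz": -0.8,"turn": 0},
    {"claw": -0.6,"tx": 0,"ty": 0,"tz": 0,"turn": 0},
    {"claw": -0.6,"tx": 0,"ty": 0,"tz": 0,"turn": 0},
  ],
)

```text
clock: 39.3
tool_pos: [0.549, -0.0368, 0.261]
tcp_rot: [2.239, 2.204, 0.001]
ft_force: [-0.1, -0.4, -0.4]
finger_gap: 0.803
gripper_force: 0.0
```

```bash
python3 pot.py .5491 -.0354 .077 30 s2; python3 - <<'E'
from h import *
t=grab('top'); im=t['img']; u,v=343,174
h=cv2.cvtColor(im,cv2.COLOR_BGR2LAB).astype(int); ref=np.median(h[v-3:v+4,u-3:u+4].reshape(-1,3),0)
m=((np.abs(h-ref)*[.6,1,1]).sum(2)<22).astype(np.uint8); m=cv2.morphologyEx(m,cv2.MORPH_OPEN,np.ones((3,3)))
n,l,st,c=cv2.connectedComponentsWithStats(m); k=l[v,u]; print(ref,st[k],c[k]); P=px(t,[c[k]],.066)[0]; print(P, (px(t,[c[k]+[st[k][2]/2,0]],.066)[0]-P)[1]*2)
to(P[0],P[1],.25,-90)
for n,q in (('a',(.538,-.162)),('b',(.6935,-.1724))): pass
E
```

```text
pos [ 0.549  -0.0368  0.261 ] yaw -90.9 tilt [0.4 0.1] | turn -0.9 now [2.200e-02 1.000e-03 3.066e+00] after [2.300e-02 2.000e-03 3.066e+00] F [-0.1 -0.4 -0.4] gap 0.803 t 39.3
pred px 278.50825450620727 188.15181269733603
ref [180. 128. 123.] box [ 250  160   56   57 2547]
lid mm circ 548.2 -36.3 dia 52.2 ell [548.2 -36.3] [50.  52.3]
[213. 128. 176.] [336 165  16  16 199] [343.45728643 172.29648241]
[ 0.63261297 -0.24137672  0.066     ] -0.04428867107363721
pos [ 0.5485 -0.0367  0.2597] yaw -90.9 tilt [-1.8 -0.2] | turn -0.9 now [-3.389  1.456  0.159] after [-3.411  1.402  0.161] F [-0.3  0.3 -0.3] gap 0.798 t 39.4
```

>>> play_rows(
  motion=[
    {"claw": -0.6,"tx": -0.565,"ty": 0.243,"tz": 0,"turn": 0},
    {"claw": -0.6,"tx": -0.565,"ty": 0.243,"tz": 0,"turn": 0},
    {"claw": -0.6,"tx": -0.565,"ty": 0.243,"tz": 0,"turn": 0},
    {"claw": -0.6,"tx": -0.565,"ty": 0.243,"tz": 0,"turn": 0},
    {"claw": -0.6,"tx": -0.565,"ty": 0.243,"tz": 0,"turn": 0},
    {"claw": -0.6,"tx": -0.565,"ty": 0.243,"tz": 0,"turn": 0},
    {"claw": -0.6,"tx": 0,"ty": 0,"tz": 0,"turn": 8},
    {"claw": -0.6,"tx": 0,"ty": 0,"tz": 0,"turn": 8},
    {"claw": -0.6,"tx": 0,"ty": 0,"tz": 0,"turn": 8},
    {"claw": -0.6,"tx": 0,"ty": 0,"tz": 0,"turn": 0},
    {"claw": -0.6,"tx": 0,"ty": 0,"tz": 0,"turn": 0},
  ],
)

```text
clock: 40.78
tool_pos: [0.6332, -0.2413, 0.2599]
tcp_rot: [-2.645, -1.694, 0.001]
ft_force: [-0.4, 0.2, 0.7]
finger_gap: 0.801
gripper_force: 0.0
```

```bash
python3 pot.py .6326 -.2414 .066 30 m1
```

```text
pos [ 0.6332 -0.2413  0.2599] yaw -114.7 tilt [-1.2  0.2] | turn -24.7 now [-0.005 -0.005  3.232] after [-1.000e-03 -1.000e-02  3.232e+00] F [-0.4  0.2  0.7] gap 0.801 t 40.77
pred px 277.7159420190546 186.70715938102177
ref [171. 132. 179.] box [ 253  164   50   48 1896]
lid mm circ 630.8 -242.4 dia 46.8 ell [ 631.4 -242.4] [44.8 46.1]
```

View pics/p_m1.png

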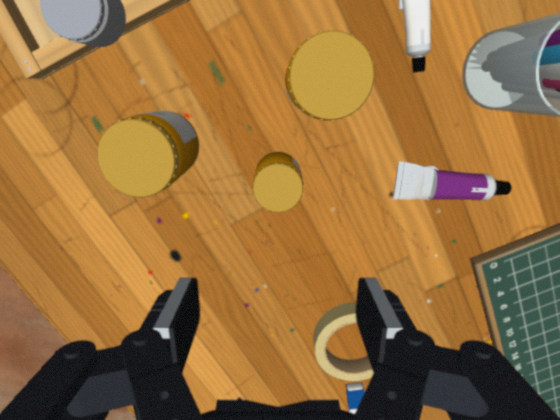

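The wrist view shows the small amber jar's lid at (278,187), 46 mm across. The two big ones are at (330,75) and (140,155), and the fingers clear both. This is the one meant.

>>> play_rows(
  motion=[
    {"claw": -0.6,"tx": -0.031,"ty": -0.023,"tz": 0.6,"turn": 0},
    {"claw": -0.6,"tx": 0,"ty": 0,"tz": 0.8,"turn": 0},
    {"claw": -0.6,"tx": 0,"ty": 0,"tz": 0.8,"turn": 0},
    {"claw": -0.6,"tx": 0,"ty": 0,"tz": 0.7,"turn": 0},
    {"claw": -0.6,"tx": 0,"ty": 0,"tz": 0.5,"turn": 0},
    {"claw": -0.6,"tx": 0,"ty": 0,"tz": 0.2,"turn": 0},
    {"claw": -0.6,"tx": 0,"ty": 0,"tz": 0,"turn": 0},
    {"claw": -0.6,"tx": 0,"ty": 0,"tz": 0,"turn": 0},
    {"claw": 1,"tx": 0,"ty": 0,"tz": 0,"turn": 0},
    {"claw": 1,"tx": 0,"ty": 0,"tz": 0,"turn": 0},
    {"claw": 1,"tx": 0,"ty": 0,"tz": 0,"turn": 0},
    {"claw": 1,"tx": 0,"ty": 0,"tz": 0,"turn": 0},
  ],
)

```text
clock: 42.32
tool_pos: [0.6324, -0.2429, 0.0463]
tcp_rot: [2.647, 1.689, 0.003]
ft_force: [-1.7, -0.0, 6.7]
finger_gap: 0.544
gripper_force: 61.6
```

```bash
python3 - <<'E'
from h import *
to(.5529,.1686,.25,-91)
E
```

```text
pos [ 0.6324 -0.2429  0.0463] yaw -114.9 tilt [ 2.4 -0.6] | turn -23.9 now [ 5.665 -4.081 -3.402] after [ 6.835 -1.444 -3.395] F [-1.7 -0.   6.7] gap 0.544 t 42.33
```

>>> play_rows(
  motion=[
    {"claw": 1,"tx": 0,"ty": 0,"tz": -0.5,"turn": 0},
    {"claw": 1,"tx": 0,"ty": 0,"tz": -0.8,"turn": 0},
    {"claw": 1,"tx": 0,"ty": 0,"tz": -0.8,"turn": 0},
    {"claw": 1,"tx": 0,"ty": 0,"tz": -0.8,"turn": 0},
    {"claw": 1,"tx": 0,"ty": 0,"tz": -0.5,"turn": 0},
    {"claw": 1,"tx": 0.472,"ty": -0.34,"tz": 0,"turn": 0},
    {"claw": 1,"tx": 0.472,"ty": -0.34,"tz": 0,"turn": 0},
    {"claw": 1,"tx": 0.472,"ty": -0.34,"tz": 0,"turn": 0},
    {"claw": 1,"tx": 0.472,"ty": -0.34,"tz": 0,"turn": 0},
    {"claw": 1,"tx": 0.472,"ty": -0.34,"tz": 0,"turn": 0},
    {"claw": 1,"tx": 0.472,"ty": -0.34,"tz": 0,"turn": 0},
    {"claw": 1,"tx": 0.472,"ty": -0.34,"tz": 0,"turn": 0},
    {"claw": 1,"tx": 0.472,"ty": -0.34,"tz": 0,"turn": 0},
    {"claw": 1,"tx": 0.472,"ty": -0.34,"tz": 0,"turn": 0},
    {"claw": 1,"tx": 0.472,"ty": -0.34,"tz": 0,"turn": 0},
    {"claw": 1,"tx": 0.472,"ty": -0.34,"tz": 0,"turn": 0},
    {"claw": 1,"tx": 0.472,"ty": -0.34,"tz": 0,"turn": 0},
    {"claw": 1,"tx": 0,"ty": 0,"tz": 0,"turn": -8},
    {"claw": 1,"tx": 0,"ty": 0,"tz": 0,"turn": -8},
    {"claw": 1,"tx": 0,"ty": 0,"tz": 0,"turn": -8},
  ],
)

```text
clock: 44.82
tool_pos: [0.5523, 0.1687, 0.2489]
tcp_rot: [2.234, 2.209, 0.0]
ft_force: [1.0, -0.1, -1.2]
finger_gap: 0.545
gripper_force: 62.2
```

>>> play_rows(
  motion=[
    {"claw": 1,"tx": 0,"ty": 0,"tz": 0,"turn": 0},
    {"claw": 1,"tx": 0,"ty": 0,"tz": 0,"turn": 0},
  ],
)

```text
clock: 45.08
tool_pos: [0.5524, 0.1686, 0.2487]
tcp_rot: [2.243, 2.2, 0.0]
ft_force: [0.5, -0.2, -1.6]
finger_gap: 0.545
gripper_force: 62.2
```

```bash
python3 - <<'E'
from h import *
to(.5525,.1686,.0745,-91)
E
```

```text
pos [0.5524 0.1686 0.2487] yaw -91.1 tilt [0.1 0.1] | turn -0.1 now [-0.000e+00  1.000e-03  2.904e+00] after [-0.000e+00  1.000e-03  2.904e+00] F [ 0.5 -0.2 -1.6] gap 0.545 t 45.08
```

>>> play_rows(
  motion=[
    {"claw": 1,"tx": 0,"ty": 0,"tz": 0.6,"turn": 0},
    {"claw": 1,"tx": 0,"ty": 0,"tz": 0.8,"turn": 0},
    {"claw": 1,"tx": 0,"ty": 0,"tz": 0.7,"turn": 0},
    {"claw": 1,"tx": 0,"ty": 0,"tz": 0.4,"turn": 0},
    {"claw": 1,"tx": 0,"ty": 0,"tz": 0.2,"turn": 0},
    {"claw": 1,"tx": 0,"ty": 0,"tz": 0.1,"turn": 0},
    {"claw": 1,"tx": 0,"ty": 0,"tz": 0,"turn": 0},
    {"claw": 1,"tx": 0,"ty": 0,"tz": 0,"turn": 0},
  ],
)

```text
clock: 46.08
tool_pos: [0.5531, 0.169, 0.0817]
tcp_rot: [2.239, 2.203, 0.002]
ft_force: [0.8, -0.2, -0.7]
finger_gap: 0.544
gripper_force: 62.1
```

>>> play_rows(
  motion=[
    {"claw": 1,"tx": 0,"ty": 0,"tz": 0.06,"turn": 0},
    {"claw": 1,"tx": 0,"ty": 0,"tz": 0.06,"turn": 0},
    {"claw": 1,"tx": 0,"ty": 0,"tz": 0.02,"turn": 0},
    {"claw": 1,"tx": 0,"ty": 0,"tz": 0,"turn": 0},
    {"claw": 1,"tx": 0,"ty": 0,"tz": 0,"turn": 0},
  ],
)

```text
clock: 46.7
tool_pos: [0.5526, 0.1688, 0.0732]
tcp_rot: [-2.239, -2.204, -0.001]
ft_force: [-4.9, -1.7, 10.2]
finger_gap: 0.536
gripper_force: 63.7
```

Contact came at the expected 73 mm. Releasing and backing away.

>>> play_rows(
  motion=[
    {"claw": 0.0,"tx": 0,"ty": 0,"tz": 0,"turn": 0},
    {"claw": -0.5,"tx": 0,"ty": 0,"tz": 0,"turn": 0},
    {"claw": -0.6,"tx": 0,"ty": 0,"tz": 0,"turn": 0},
    {"claw": -0.6,"tx": 0,"ty": 0,"tz": 0,"turn": 0},
    {"claw": -0.6,"tx": 0,"ty": 0,"tz": -0.3,"turn": 0},
    {"claw": -0.6,"tx": 0,"ty": 0,"tz": -0.6,"turn": 0},
    {"claw": -0.6,"tx": 0,"ty": 0,"tz": -0.8,"turn": 0},
    {"claw": -0.6,"tx": 0,"ty": 0,"tz": -0.8,"turn": 0},
    {"claw": -0.6,"tx": 0,"ty": 0,"tz": -0.8,"turn": 0},
    {"claw": -0.6,"tx": -0.5,"ty": 0,"tz": -0.4,"turn": 0},
    {"claw": -0.6,"tx": -0.7,"ty": 0,"tz": 0,"turn": 0},
    {"claw": -0.6,"tx": -0.7,"ty": 0,"tz": 0,"turn": 0},
    {"claw": -0.6,"tx": 0,"ty": 0,"tz": 0,"turn": 0},
    {"claw": -0.6,"tx": 0,"ty": 0,"tz": 0,"turn": 0},
  ],
)

```text
clock: 48.45
tool_pos: [0.5507, 0.0553, 0.2952]
tcp_rot: [2.239, 2.204, 0.002]
ft_force: [0.5, 1.1, -0.3]
finger_gap: 0.8
gripper_force: 0.0
```

```bash
python3 pot.py .5529 .1686 .093 30 m2; python3 pot.py .5495 .0665 .112 30 g3 | tail -1;python3 - <<'E'
from h import *
d=grab('wrist','fin'); print(d['img'].shape, [proj(d,[p])[0].round() for p in ((.549,-.036,.077),(.473,.066,.027))])
g=cv2.cvtColor(d['img'],cv2.COLOR_BGR2GRAY).astype(np.float32)
def prof(P,Q,n):
    t=np.linspace(0,1,n)[:,None]; W=np.array(P)*(1-t)+np.array(Q)*t; uv=proj(d,W).astype(np.float32)
    v=cv2.remap(g,uv[:,:1],uv[:,1:],1).ravel(); print([(round(1000*(w[0])),int(a)) for w,a in zip(W,v)])
prof((.53,.115,.027),(.57,.115,.027),41); prof((.455,.12,.027),(.485,.12,.027),31); prof((.615,.12,.027),(.645,.12,.027),31)
E
```

```text
pos [0.5507 0.0553 0.2952] yaw -90.9 tilt [0.9 0.8] | turn -0.9 now [1.886 0.005 3.371] after [1.888 0.037 3.369] F [ 0.5  1.1 -0.3] gap 0.8 t 48.45
pred px 278.87042685433795 53.7369956601342
ref [177. 132. 180.] box [ 195    0  176  152 9254]
lid mm circ 566.0 143.3 dia 173.5 ell [549.5 118.4] [162.6 230.8]
lid mm circ 549.4 66.2 dia 64.4 ell [549.2  66.5] [62.8 63.8]
(420, 560, 3) [array([278., 266.]), array([208., 162.])]
[(530, 186), (531, 187), (532, 186), (533, 186), (534, 186), (535, 187), (536, 190), (537, 194), (538, 196), (539, 196), (540, 189), (541, 162), (542, 115), (543, 77), (544, 64), (545, 66), (546, 67), (547, 71), (548, 72), (549, 69), (550, 69), (551, 71), (552, 67), (553, 67), (554, 67), (555, 67), (556, 67), (557, 66), (558, 72), (559, 98), (560, 140), (561, 171), (562, 182), (563, 185), (564, 183), (565, 182), (566, 181), (567, 179), (568, 182), (569, 182), (570, 183)]
[(455, 141), (456, 137), (457, 145), (458, 161), (459, 169), (460, 173), (461, 175), (462, 177), (463, 181), (464, 186), (465, 190), (466, 193), (467, 193), (468, 192), (469, 189), (470, 190), (471, 188), (472, 188), (473, 180), (474, 157), (475, 116), (476, 86), (477, 84), (478, 113), (479, 152), (480, 178), (481, 188), (482, 191), (483, 191), (484, 193), (485, 194)]
[(615, 179), (616, 180), (617, 182), (618, 183), (619, 184), (620, 184), (621, 182), (622, 180), (623, 177), (624, 168), (625, 141), (626, 107), (627, 91), (628, 101), (629, 139), (630, 164), (631, 171), (632, 172), (633, 174), (634, 177), (635, 180), (636, 184), (637, 189), (638, 192), (639, 193), (640, 193), (641, 190), (642, 189), (643, 188), (644, 187), (645, 187)]
```

```bash
python3 pot.py .5529 .1686 .093 14 m3 | tail -2; python3 pot.py .5495 -.0358 .077 25 s3 | tail -1; python3 - <<'E'
from h import *
e=grab('side','s_end'); t=grab('top','t_end')
for n,p,r in (('gesso',(.549,.066),.112),('med',(.5525,.1686),.093),('grey',(.549,-.036),.077)):
    for d in(e,t):
        u,v=proj(d,[[*p,r]])[0].round().astype(int); b=proj(d,[[*p,.03]])[0].round(); print(n,(u,v),'lid hsv',cv2.cvtColor(d['img'][v-1:v+2,u-1:u+2],cv2.COLOR_BGR2HSV).reshape(-1,3).mean(0).round(),'base',b)
# stay-alone items: change against the first pictures
for n,d in(('side',e),('top',t)):
    a=cv2.imread(f'pics/{n}0.png'); df=(cv2.absdiff(a,d['img']).max(2)>45).astype(np.uint8); df=cv2.morphologyEx(df,cv2.MORPH_OPEN,np.ones((3,3)))
    k,l,st,c=cv2.connectedComponentsWithStats(df); print(n,[s.tolist() for s in st[1:] if s[4]>12])
E
```

```text
ref [177. 132. 180.] box [ 252   25   52   56 2324]
lid mm circ 551.3 169.9 dia 44.8 ell [551.4 169.9] [43.6 44.3]
lid mm circ 547.8 -37.1 dia 50.2 ell [548.  -37.8] [47.8 49.7]
gesso (np.int64(294), np.int64(180)) lid hsv [109.  38.  63.] base [294. 198.]
gesso (np.int64(230), np.int64(199)) lid hsv [  6. 131. 126.] base [233. 205.]
med (np.int64(294), np.int64(170)) lid hsv [ 22. 130. 232.] base [293. 184.]
med (np.int64(193), np.int64(199)) lid hsv [  5. 136. 167.] base [197. 204.]
grey (np.int64(295), np.int64(204)) lid hsv [115.   6. 216.] base [295. 215.]
grey (np.int64(269), np.int64(201)) lid hsv [143.   2. 219.] base [270. 205.]
side [[84, 0, 54, 93, 1102], [140, 0, 10, 5, 27], [207, 0, 64, 37, 1620], [273, 1, 48, 93, 1871], [111, 6, 8, 6, 39], [136, 12, 32, 56, 623], [169, 13, 21, 11, 168], [191, 16, 7, 3, 21], [194, 26, 19, 30, 414], [285, 63, 10, 18, 103], [293, 75, 3, 7, 21], [285, 82, 8, 12, 65], [100, 93, 8, 42, 218], [143, 95, 9, 29, 168], [287, 94, 32, 35, 686], [104, 137, 4, 5, 16], [138, 138, 4, 5, 17], [147, 142, 11, 19, 106], [117, 146, 21, 20, 244], [251, 154, 13, 27, 158], [275, 157, 40, 61, 915], [102, 176, 10, 15, 69], [113, 176, 21, 8, 147], [237, 241, 23, 34, 691], [318, 250, 16, 17, 223], [281, 287, 19, 25, 409]]
top [[166, 93, 114, 235, 13023], [165, 100, 14, 16, 124], [178, 101, 9, 11, 85], [207, 125, 4, 5, 20], [333, 178, 15, 9, 81], [115, 196, 52, 15, 399], [395, 207, 22, 21, 352], [340, 246, 29, 28, 617], [103, 248, 69, 18, 491], [224, 328, 8, 17, 73], [242, 330, 16, 14, 201], [165, 335, 97, 85, 3589], [0, 345, 3, 8, 22], [0, 380, 92, 40, 1994], [251, 383, 8, 3, 24], [184, 397, 6, 13, 69], [260, 396, 9, 13, 74], [280, 399, 8, 19, 95], [248, 407, 17, 8, 95], [274, 410, 5, 6, 26], [111, 417, 33, 3, 83], [260, 416, 8, 4, 25], [277, 417, 5, 3, 14]]
```

All three containers are upright and within about 2 mm of their marks. The stapler, tape and block show no change, and the arm is clear. Handing in.

```bash
python3 -c "
from bench import ticket; print(ticket.sign_off())"
```

```text
the job is handed in; nothing more can be done
None
```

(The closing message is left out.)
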